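# Put the brass and silver stock away in the interlocked chest and lock it

## Robot

A 7-joint arm with a two-finger parallel gripper is mounted at the origin on the work surface. World frame = base frame: x ahead of the robot, y to its left, z up, the work surface at z = 0. Lengths are in m, angles in rad, forces in N, time in s.
With the tool pointing down it reaches from about 0.425 to 1.025 m from the base axis. Payload 9.4 kg.
Tool frame: the origin (TCP) lies between the finger pads; the fingertips stand 22 mm ahead of it and the grasp point (between the pads) lies 3 mm ahead of it; z points along the fingers, x is the direction in which the jaws open and shut, and the axes are right-handed (so a half turn about z gives the same grasp; the last joint's range is limited). The gripper opens to 93 mm and grips with 3 to 60 N. Pads are 15 mm wide; open, the fingers measure 128 mm over their backs; the gripper's body (75 mm by 188 mm) begins 65 mm behind the grasp point.
Start: joints at [-1.381, 0.599, -0.003, 1.599, 0.002, 0.943, -0.08], TCP at [0.191, 0.699, 0.203] pointing down, gripper open.
Joint ranges: [-2.57, 2.57], [-0.35, 1.97], [-1.29, 1.29], [0.11, 2.56], [-1.05, 4.19], [0.11, 1.86], [-2.63, 2.63]. Speed limits (rad/s): [2.22, 2.22, 3.01, 3.01, 3.14, 3.14, 3.14].

## Interface

Orientations are given as a unit quaternion [x, y, z, w].
In Python, from station import r, optics, cut_out, tip_of gives the robot as it stands.
- The arm moves only by the shell command python3 -m creep 'ROWS' [OPENING] [FORCE]. ROWS is a JSON object of lists of equal length, an entry for each row: "dp": the shift along the world's x, y, z in cm, a list of three; "spin": the turn about the world's z in rad. In form: {"dp": [[x, y, z], ...], "spin": [spin, ...]}. A call has 1 to 8 rows; each row shifts and turns the commanded pose from where the row before left it; what a row does not reach is not made up. A row lasts 1/8 s, in which the tool goes at most 62.5 mm and 10.7 degrees, less where a joint would pass 70% of its speed; a pose out of reach is approached as far as the arm can. A call is refused whole if a number of a shift passes 6.25 or a number of a turn 0.188, either way. A call with a gripper value outside its range is refused whole. OPENING is the gripper's target within -1 to 1 (fully open at 1, half-way at 0, shut at -1), set as the call begins (- or left out, the last holds). The fingers move at their own pace and stop on an object; FORCE is the grip in N (left out, the last holds). Time passes only in rows, so rows that do not move let the fingers close. It gives the time, the measured TCP pose, the force and the opening at its end, in the units of the state.
- r.read_state(): the state, without advancing time (a new reading comes with each control period).
- optics.capture(name): name is "scene" or "top" or "wrist"; returns the picture (480x640x3 uint8, red, green, blue); there is no depth.
- optics.camera_model(name): a dict with "camera_matrix" (3x3 intrinsics, pixels), "k1" (the pictures are not rectified: a ray, as slopes to the right and down, at radius r is drawn at 1 + k1 r^2 times it, then the intrinsics apply), "extrinsics" (4x4, takes a point from camera to world coordinates). Camera axes: x right, y down, z forward; pixel columns grow to the right and rows downward; lengths in m; the calibration is good to about 2 mm. A picture is of the moment at which its call begins: read the wrist's pose just before it. camera_model takes no time and is no camera call; for the wrist camera it gives the pose at the moment of the call.
- r.close_job(): hands the job in, once; it reports no verdict.
Trained networks look in the newest picture that a camera, given by its name, has taken for a name from the list of things; names that differ only in an ending like _2 or _b are one class to them, and where a whole thing is asked for, a point or a joint stands for the part that bears it (a point fixed in the world has none). Each returns a list of dicts, best first, with "p" (0 to 1); they miss things now and then, are a little off and sometimes report something else, mostly with a low value. They report only what shows in the picture. A call takes as long as a camera call.
- cut_out(camera, query): "region" (480x640 bool, what is visible of it) and "bbox" ([centre column, centre row, width, height] in pixels, round what is visible of it).
- tip_of(camera, query): "position" ([column, row] in pixels: a listed point, or the origin of a listed thing).
The state is a dict: "clock": time; "joint_positions": joint angles; "joint_velocities": joint speeds; "joint_efforts": joint torques, N m; "position": TCP position; "tcp_rot": TCP orientation; "wrist_force": force on the tool from outside, world axes, zero at the start; "torque": the same for the moment, N m; "width": opening from 0.0 (shut) to 1.0 (fully open).
Only numpy, scipy, OpenCV 4.12 (cv2) and the standard library are available. Lean on these libraries where they do the work, as an engineer would, in place of code of your own. Each camera call takes 0.05 s, during which the arm holds its last target.

## Task

The brass drawer of the stock chest has been left out. Lay every piece of brass from the bench in it and push it fully home, which lets the interlock free the other drawer; then pull the silver drawer out, lay every piece of silver in it and push it fully home too. Finish by turning the lock key on top of the chest until its nose faces the red dot, and leave the tools and other things on the bench where they are.

Things in the scene. Friction and masses are not known exactly. Their poses are not given: they have to be found in the camera images.
- brass_ingot: yellow brass cast ingot, 100 mm long (its x), 26 mm wide at the foot (lower 8 mm) and 22 mm wide at the top, 16 mm high; origin at the centre of its underside, z up as it lies; about 0.32 kg; may be absent
- brass_bar: yellow brass drawn bar with rounded edges, 110 mm long (its x), 16 mm wide, 14 mm high; origin at the centre of its underside, z up as it lies; about 0.2 kg; may be absent
- brass_link: yellow brass bracelet link blank: a 16 mm wide, 12 mm high waist along its x between two round ends of 32 mm diameter, 104 mm long in all; origin at the centre of its underside; grip it across the waist; about 0.22 kg; may be absent
- silver_ingot: bright white silver cast ingot, 100 mm long (its x), 26 mm wide at the foot (lower 8 mm) and 22 mm wide at the top, 16 mm high; origin at the centre of its underside, z up as it lies; about 0.39 kg; may be absent
- silver_bar: bright white silver drawn bar with rounded edges, 110 mm long (its x), 16 mm wide, 14 mm high; origin at the centre of its underside, z up as it lies; about 0.25 kg; may be absent
- silver_link: bright white silver bracelet link blank: a 16 mm wide, 12 mm high waist along its x between two round ends of 32 mm diameter, 104 mm long in all; origin at the centre of its underside; grip it across the waist; about 0.27 kg; may be absent
- brass_drawer (a joint): the chest's left (+y of the chest) drawer, blue front with a brass-yellow plate and top edge strip; value: how far it is out, 0 (fully home) to 0.17 m. Slides out towards the chest's -x (robot's side), about 2 N of friction, stays where left. Front 176 mm wide, top edge 78 mm above the bench. The interlock holds it (5 mm of play) while the other drawer is out by more than 3 mm
- brass_handle (a point): middle of the brass drawer's handle: a level steel bar, 11 mm thick and 90 mm long along the chest's y, 64 mm above the bench and 35 mm in front of the drawer front (30 mm free behind the bar); moves with the drawer; axes as the chest's
- brass_in (a point): centre of the brass drawer's inner floor, 34 mm above the bench, moving with it; axes as the chest's (x to the back, y left). Inside 198 mm in x, 136 mm in y; 6 mm walls rise 28 mm; a small dark bolt tab juts 10 mm in from the wall next to the other drawer at x = -59 mm. Open from above only in front of the chest; with the drawer out by d, from x = -99 mm to -105 mm + d
- silver_drawer (a joint): the chest's right (-y of the chest) drawer, blue front with a silver-white plate and top edge strip; value: how far it is out, 0 (fully home) to 0.17 m. Slides out towards the chest's -x (robot's side), about 2 N of friction, stays where left. Front 176 mm wide, top edge 78 mm above the bench. The interlock holds it (5 mm of play) while the other drawer is out by more than 3 mm
- silver_handle (a point): middle of the silver drawer's handle: a level steel bar, 11 mm thick and 90 mm long along the chest's y, 64 mm above the bench and 35 mm in front of the drawer front (30 mm free behind the bar); moves with the drawer; axes as the chest's
- silver_in (a point): centre of the silver drawer's inner floor, 34 mm above the bench, moving with it; axes as the chest's (x to the back, y left). Inside 198 mm in x, 136 mm in y; 6 mm walls rise 28 mm; a small dark bolt tab juts 10 mm in from the wall next to the other drawer at x = -59 mm. Open from above only in front of the chest; with the drawer out by d, from x = -99 mm to -105 mm + d
- chest: low grey steel stock chest on the bench, 240 mm deep (x, drawer fronts on its -x face, handles beyond), 368 mm wide (y), its top 90 mm above the bench; fixed, but stands a little differently each time; origin at the centre of its underside. Only one of its two drawers can be out at a time
- lock_key (a joint): lock key on the chest's top, on a vertical axis, clockwise from above as the value grows; 0: nose to the chest's -x (black dot, unlocked); 1.571: nose to the chest's +y, at the red dot, locked; turns on to 2.2 without a stop. 0.06 N m of friction; stays where left. It lowers a bolt that holds both drawers and goes down only if both are home
- key_grip (a point): centre of the key's black bow, on the key's axis, 118 mm above the bench (28 mm above the chest's top): the bow is a flat bar 44 mm long (its x), 12 mm thick (its y) and 28 mm high, its top 132 mm above the bench, with a white line on its top towards the nose; turns with the key, its nose to this frame's -x
- key_nose (a point): tip of the key's nose, 28 mm from the axis, at the height of key_grip
- lock_mark (a point): the red dot, 11 mm across, on the white lock plate on the chest's top, 36 mm from the key's axis towards the chest's +y
- pliers: bystander: pliers with orange handles lying on the bench, 125 mm long, 45 mm wide, 12 mm high; origin on the bench at its middle
- ring_clamp: bystander: wooden ring clamp with an aluminium band, 118 mm long, 28 mm wide, 20 mm high; origin under its middle
- hammer: bystander: hammer with a dark wooden handle, 220 mm long; origin under its middle
- jar: bystander: glass jar with green label and yellow cap, 64 mm in diameter, 85 mm high; origin under its middle
- dish: bystander: small white dish, 70 mm across, 24 mm high, on the chest's top behind the silver drawer; origin under its middle
- tape_roll: bystander: blue disc-shaped roll, 60 mm in diameter, 22 mm high, on the left of the bench; origin under its middle

How it is judged:
On the way, in this order (a step that is already met when the one before it is completed fails the run):
1. every brass piece lies in the brass drawer and that drawer is fully home (x of brass_ingot in the frame of brass_in between -0.105 and 0.105 m and y of brass_ingot in the frame of brass_in between -0.075 and 0.075 m and z of brass_ingot in the frame of brass_in between -0.006 and 0.04 m and x of brass_bar in the frame of brass_in between -0.105 and 0.105 m and y of brass_bar in the frame of brass_in between -0.075 and 0.075 m and z of brass_bar in the frame of brass_in between -0.006 and 0.04 m and x of brass_link in the frame of brass_in between -0.105 and 0.105 m and y of brass_link in the frame of brass_in between -0.075 and 0.075 m and z of brass_link in the frame of brass_in between -0.006 and 0.04 m and value of joint brass_drawer below 0.008 m), for 0.2 s.
2. the silver drawer is out by more than 90 mm, the brass drawer still home (value of joint silver_drawer above 0.09 m and value of joint brass_drawer below 0.008 m), for 0.2 s.
3. every silver piece lies in the silver drawer and that drawer is fully home (x of silver_ingot in the frame of silver_in between -0.105 and 0.105 m and y of silver_ingot in the frame of silver_in between -0.075 and 0.075 m and z of silver_ingot in the frame of silver_in between -0.006 and 0.04 m and x of silver_bar in the frame of silver_in between -0.105 and 0.105 m and y of silver_bar in the frame of silver_in between -0.075 and 0.075 m and z of silver_bar in the frame of silver_in between -0.006 and 0.04 m and x of silver_link in the frame of silver_in between -0.105 and 0.105 m and y of silver_link in the frame of silver_in between -0.075 and 0.075 m and z of silver_link in the frame of silver_in between -0.006 and 0.04 m and value of joint each of silver_drawer, brass_drawer below 0.008 m), for 0.2 s.
At the end, for the whole second after the job is handed in: every brass piece lies inside the brass drawer and every silver piece inside the silver drawer (origin within the walls and less than 40 mm above the drawer's floor), both drawers are within 8 mm of home, and the key's nose faces the red dot within 0.15 rad (all of step 3 and x of brass_ingot in the frame of brass_in between -0.105 and 0.105 m and y of brass_ingot in the frame of brass_in between -0.075 and 0.075 m and z of brass_ingot in the frame of brass_in between -0.006 and 0.04 m and x of brass_bar in the frame of brass_in between -0.105 and 0.105 m and y of brass_bar in the frame of brass_in between -0.075 and 0.075 m and z of brass_bar in the frame of brass_in between -0.006 and 0.04 m and x of brass_link in the frame of brass_in between -0.105 and 0.105 m and y of brass_link in the frame of brass_in between -0.075 and 0.075 m and z of brass_link in the frame of brass_in between -0.006 and 0.04 m and value of joint lock_key between 1.421 and 1.721 rad); the robot touches nothing.
It fails at once if a bystander (pliers, ring clamp, hammer, jar, dish, tape roll) is shifted by more than 50 mm (distance of any of pliers, ring_clamp, hammer, jar, dish, tape_roll from where it was at the start of the episode above 0.05 m).
It fails at once if the interlock is forced: both drawers out by more than 20 mm (value of joint each of brass_drawer, silver_drawer above 0.02 m).
Of brass_ingot, brass_bar, brass_link only 2 to 3 are there at a start; the rules pass over those that are not, and their reading is None.
Of silver_ingot, silver_bar, silver_link only 2 to 3 are there at a start; the rules pass over those that are not, and their reading is None.
At some moment in a run one of brass_ingot, brass_bar, brass_link, silver_ingot, silver_bar, silver_link may be knocked a few centimetres aside while the robot is not near it.
Once in a run the grip may slacken for a moment while it holds something.
It also fails if it takes over 210 s, if anything falls off the work surface, if the arm or the gripper's body presses on something with over 40 N, if the wrist force passes 120 N, or if a joint passes its speed limit or range.

## Working session

There is one attempt and no reset: what is moved stays moved. The work goes in short steps, Python scripts to look and compute and a shell command to move; the robot and the scene stay as the last step left them, time stands still between calls to the robot, and variables do not carry over. Pictures are saved under pics/ and viewed, and the job is handed in when it is done.

```bash
ls; mkdir -p pics
python3 - <<'E'
from station import r, optics
import cv2
s=r.read_state(); print(s)
for n in ("scene","top","wrist"):
    im=optics.capture(n); cv2.imwrite(f"pics/{n}0.png",im[:,:,::-1])
    m=optics.camera_model(n); print(n,m)
E
```

```text
pics
{'clock': 0.0, 'joint_positions': array([-1.38067367,  0.60011747, -0.00253617,  1.60013048,  0.00177174,
        0.94287287, -0.07979118]), 'joint_velocities': array([-6.92439866e-04, -5.92172501e-04,  6.48461732e-04,  1.04239618e-03,
        1.33931367e-05,  4.80824215e-04,  1.14432772e-03]), 'joint_efforts': array([ 6.36854329e-04, -7.65073371e+01,  1.49685401e+00, -2.52359354e+01,
       -5.24935685e-02,  1.64310203e-02,  1.41605542e-04]), 'position': array([0.19104154, 0.69885224, 0.20246538]), 'tcp_rot': array([ 7.94865978e-01,  6.06784554e-01, -5.67650134e-04,  5.09786991e-04]), 'wrist_force': array([ 0.34181387, -0.55117782, -0.65160973]), 'torque': array([ 0.01112151, -0.0176182 ,  0.02898607]), 'width': 1.0003173531160328}
scene {'camera_matrix': array([[552.91108387,   0.        , 312.32671237],
       [  0.        , 552.91108387, 248.13187156],
       [  0.        ,   0.        ,   1.        ]]), 'k1': -0.07872500883187436, 'extrinsics': array([[ 0.84096033,  0.37768118, -0.38748246,  0.99918393],
       [ 0.54071524, -0.6134571 ,  0.57558441, -0.62509635],
       [-
[... 442 characters left out ...]
 0.06124332],
       [-0.00141915, -0.11715589, -0.99311252,  1.03693457],
       [ 0.        ,  0.        ,  0.        ,  1.        ]])}
wrist {'camera_matrix': array([[413.32156267,   0.        , 321.92916439],
       [  0.        , 413.32156267, 242.63051064],
       [  0.        ,   0.        ,   1.        ]]), 'k1': -0.08961754843508485, 'extrinsics': array([[ 2.63610547e-01,  9.31974917e-01,  2.48861876e-01,
         1.21998673e-01],
       [ 9.64628984e-01, -2.54517124e-01, -6.86436917e-02,
         7.16870355e-01],
       [-6.34589811e-04,  2.58154580e-01, -9.66103416e-01,
         3.85030911e-01],
       [ 0.00000000e+00,  0.00000000e+00,  0.00000000e+00,
         1.00000000e+00]])}
```

View pics/scene0.png

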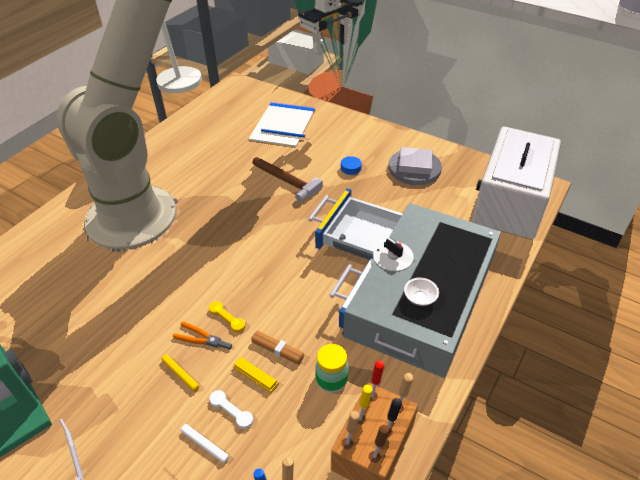

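View pics/top0.png

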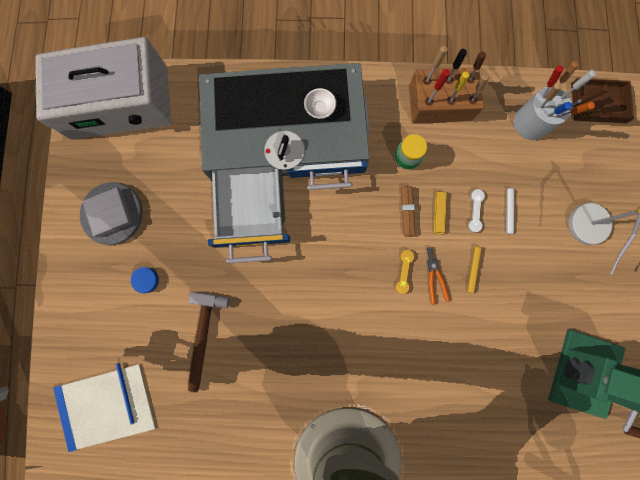

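View pics/wrist0.png

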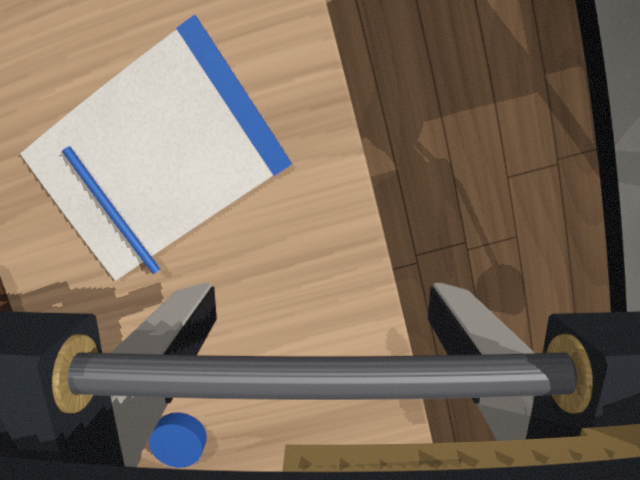

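The pictures show the chest with the brass drawer out (handle near top px 248,258). On the bench are 3 brass pieces (link 405,272; ingot 440,212; bar 474,270) and 2 silver (link 477,210; bar 510,210). Next I'll measure them.

```bash
cat > h.py <<'E'
import numpy as np, cv2
from station import r, optics, cut_out, tip_of
def undist(m,px):
    K=m["camera_matrix"];d=np.array([m["k1"],0,0,0,0.])
    p=cv2.undistortPoints(np.array(px,float).reshape(-1,1,2),K,d).reshape(-1,2)
    return p
def rays(m,px):
    E=m["extrinsics"];p=undist(m,px)
    v=np.c_[p,np.ones(len(p))]@E[:3,:3].T
    return E[:3,3],v/np.linalg.norm(v,axis=1)[:,None]
def plane(m,px,z):
    o,v=rays(m,px); t=(z-o[2])/v[:,2]; return o+v*t[:,None]
def tri(ms,pxs):
    A=np.zeros((3,3));b=np.zeros(3);os=[]
    for m,p in zip(ms,pxs):
        o,v=rays(m,[p]);v=v[0];P=np.eye(3)-np.outer(v,v);A+=P;b+=P@o;os.append((o,v))
    x=np.linalg.solve(A,b)
    return x,max(np.linalg.norm(np.cross(x-o,v)) for o,v in os)
def proj(m,pts):
    E=np.linalg.inv(m["extrinsics"])
    pts=np.array(pts,float).reshape(-1,3)
    rv,_=cv2.Rodrigues(E[:3,:3])
    q,_=cv2.projectPoints(pts,rv,E[:3,3],m["camera_matrix"],np.array([m["k1"],0,0,0,0.]))
    return q.reshape(-1,2)
def mask_pose(m,region,z):
    ys,xs=np.nonzero(region)
    P=plane(m,np.c_[xs,ys],z)[:,:2]
    rect=cv2.minAreaRect((P*1000).astype(np.float32))
    c=np.array(rect[0])/1000;w,h=rect[1];box=cv2.boxPoints(rect)
    e0=box[1]-box[0];e1=box[2]-box[1]
    e=e0 if np.linalg.norm(e0)>np.linalg.norm(e1) else e1
    a=np.arctan2(e[1],e[0]);a=(a+np.pi/2)%np.pi-np.pi/2
    return c,a,max(w,h),min(w,h)
E
python3 - <<'E'
from h import *
np.set_printoptions(precision=4,suppress=True)
M={n:optics.camera_model(n) for n in("scene","top")}
for n in M: optics.capture(n)
for q,h in [("brass_ingot",.016),("brass_bar",.014),("brass_link",.012),("silver_ingot",.016),("silver_bar",.014),("silver_link",.012)]:
    for n in ("top","scene"):
        for d in cut_out(n,q)[:2]:
            c,a,w,hh=mask_pose(M[n],d["region"],h)
            print(q,n,round(d["p"],2),np.round(d["bbox"]),c,round(a,3),round(w),round(hh))
for q in ["brass_handle","silver_handle","brass_in","silver_in","chest","key_grip","key_nose","lock_mark","brass_ingot","brass_bar","brass_link","silver_bar","silver_link","jar","dish"]:
    t={n:tip_of(n,q) for n in M}
    if all(t.values()):
        x,e=tri([M[n] for n in t],[t[n][0]["position"] for n in t])
        print(q,x,round(e,4),[(np.round(t[n][0]["position"]),round(t[n][0]["p"],2)) for n in t])
    else: print(q,t)
print(r.read_state()["clock"])
E
```

```text
brass_ingot top 0.61 [439. 212.  14.  41.] [ 0.5661 -0.2055] -0.067 98 28
brass_ingot scene 0.85 [254. 374.  45.  37.] [ 0.5728 -0.2106] -0.066 105 32
brass_ingot scene 0.35 [395. 248.  27.  18.] [0.6469 0.2483] -0.341 67 37
brass_bar top 0.61 [475. 271.  10.  48.] [ 0.4378 -0.2849] -0.168 106 19
brass_bar scene 0.94 [178. 373.  34.  40.] [ 0.4404 -0.2888] -0.197 113 19
brass_bar scene 0.28 [287. 181.  75.  45.] [0.264  0.3543] -0.319 243 104
brass_link top 0.57 [404. 272.  20.  41.] [ 0.4281 -0.1222] -0.15 101 31
brass_link top 0.52 [438. 276.  22.  54.] [ 0.4232 -0.1959] 0.166 124 40
brass_link scene 0.91 [229. 315.  32.  30.] [ 0.43   -0.1239] -0.164 106 33
silver_bar top 0.93 [511. 211.  10.  47.] [ 0.5756 -0.3724] -0.064 108 19
silver_bar scene 0.66 [256. 374.  43.  36.] [ 0.5723 -0.2094] -0.055 103 29
silver_bar scene 0.55 [206. 442.  46.  40.] [ 0.5803 -0.3758] -0.057 111 19
silver_link top 0.62 [476. 211.  16.  49.] [ 0.5742 -0.2924] -0.086 104 34
silver_link scene 0.94 [230. 411.  42.  38.] [ 0.578  -0.2942] -0.13 106 34
brass_handle [0.4489 0.2211 0.0768] 0.0005 [(array([31
[... 740 characters left out ...]
2048  0.0057] 0.0029 [(array([253., 373.]), 0.68), (array([438., 212.]), 0.77)]
brass_bar {'scene': [{'position': [179.9, 372.2], 'p': 0.98}, {'position': [318.4, 208.5], 'p': 0.6}], 'top': []}
brass_link [ 0.4334 -0.122   0.0158] 0.0037 [(array([230., 314.]), 0.91), (array([405., 270.]), 0.92)]
silver_bar [ 0.5766 -0.3728  0.0088] 0.0034 [(array([202., 442.]), 0.85), (array([508., 209.]), 0.72)]
silver_link [ 0.5769 -0.2924  0.0072] 0.0001 [(array([231., 409.]), 0.88), (array([475., 210.]), 0.84)]
jar [ 0.7007 -0.131   0.0009] 0.0015 [(array([331., 378.]), 0.64), (array([407., 158.]), 0.73)]
dish [ 0.683  -0.179   0.3248] 0.1734 [(array([419., 303.]), 0.7), (array([506., 210.]), 0.56)]
2.35
```

Run:
```python
import cv2
t=cv2.imread("pics/top0.png")
cv2.imwrite("pics/topz.png",cv2.resize(t[50:270,190:390],None,fx=2.7,fy=2.7,interpolation=cv2.INTER_CUBIC))
s=cv2.imread("pics/scene0.png")
cv2.imwrite("pics/scz.png",cv2.resize(s[180:380,290:510],None,fx=3,fy=3,interpolation=cv2.INTER_CUBIC)[:600])
```

```text
(no output)
```

View pics/topz.png

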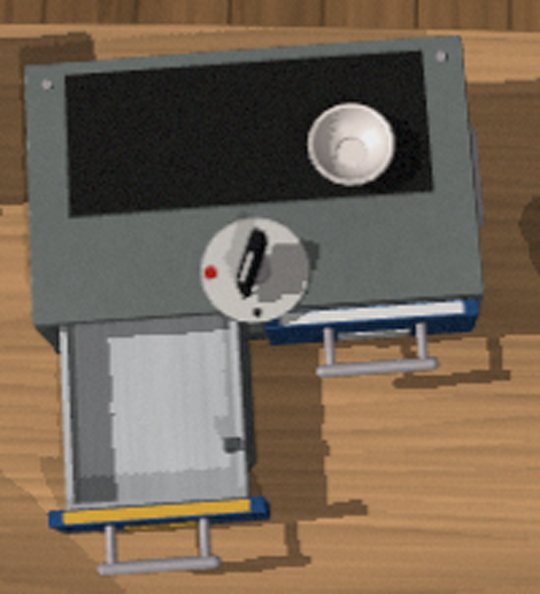

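View pics/scz.png

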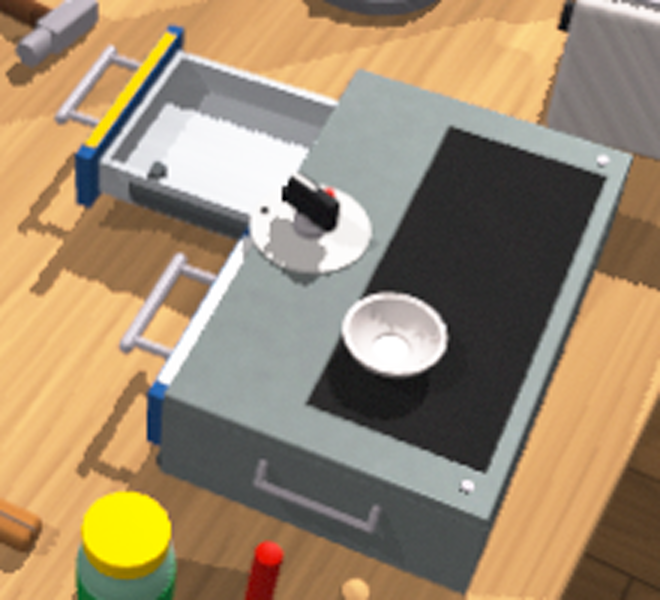

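```bash
cat > chest.py <<'E'
from h import *
from scipy.optimize import least_squares
top=np.array([[25,66],[461,37],[481,300],[35,328],[158-0,569-2],[378,367]])/2.7+[190,50]
sc=np.array([[630,157],[487,520],[162,400],[362,72],[84,89],[150,302]])/3+[290,180]
def pts(p):
    x,y,a,d=p; c,s=np.cos(a),np.sin(a)
    L=np.array([[.12,.184,.09],[.12,-.184,.09],[-.12,-.184,.09],[-.12,.184,.09]])
    H=np.array([[-.12-.035-d,.092,.064],[-.12-.035,-.092,.064]])
    P=np.vstack([L,H]); return np.c_[x+c*P[:,0]-s*P[:,1],y+s*P[:,0]+c*P[:,1],P[:,2]]
Mt=optics.camera_model("top");Ms=optics.camera_model("scene")
f=lambda p:np.r_[(proj(Mt,pts(p))-top).ravel(),(proj(Ms,pts(p))-sc).ravel()]
s=least_squares(f,[.76,.16,0,.17],loss="soft_l1")
if __name__=="__main__":
    np.set_printoptions(precision=4,suppress=True)
    print(s.x);print(f(s.x).reshape(-1,2).round(1));print(pts(s.x))
    print("key", plane(Mt,np.array([[253,263]])/2.7+[190,50],.132),"plate",plane(Mt,np.array([[255,270]])/2.7+[190,50],.092),
     "red",plane(Mt,np.array([[210,272]])/2.7+[190,50],.092),"blk",plane(Mt,np.array([[257,312]])/2.7+[190,50],.092))
E
python3 chest.py
```

```text
[0.7608 0.1597 0.0901 0.1532]
[[-0.3 -2. ]
 [ 0.2 -2.6]
 [ 1.8  2.4]
 [-1.2  3.6]
 [ 1.2 -1. ]
 [-1.1 -1.2]
 [ 1.6 -0.2]
 [-0.   1.6]
 [-6.6 -3.7]
 [-7.1 -2.8]
 [-0.8 -0.8]
 [ 1.2  0.3]]
[[ 0.8638  0.3538  0.09  ]
 [ 0.8969 -0.0127  0.09  ]
 [ 0.6579 -0.0343  0.09  ]
 [ 0.6248  0.3322  0.09  ]
 [ 0.4456  0.2236  0.064 ]
 [ 0.6147  0.0542  0.064 ]]
key [[0.6766 0.1508 0.132 ]] plate [[0.6836 0.1529 0.092 ]] red [[0.6813 0.1894 0.092 ]] blk [[0.6487 0.1502 0.092 ]]
```

```bash
cat > chest2.py <<'E'
from chest import *
def pts2(p):
    x,y,a,d,xf,hx=p; c,s=np.cos(a),np.sin(a)
    P=np.array([[.12,.184,.09],[.12,-.184,.09],[xf,-.184,.09],[xf,.184,.09],[hx-d,.092,.064],[hx,-.092,.064]])
    return np.c_[x+c*P[:,0]-s*P[:,1],y+s*P[:,0]+c*P[:,1],P[:,2]]
f=lambda p:np.r_[(proj(Mt,pts2(p))-top).ravel(),(proj(Ms,pts2(p))-sc).ravel()]
s=least_squares(f,[.76,.16,0,.17,-.12,-.155],loss="soft_l1")
print(s.x.round(4));print(f(s.x).reshape(-1,2).round(1).tolist());print(pts2(s.x).round(4))
E
python3 chest2.py
```

```text
[ 0.757   0.1596  0.0909  0.1502 -0.103  -0.1541]
[[-0.4, -0.4], [0.3, -1.1], [1.3, -3.6], [-1.5, -2.2], [1.2, -1.0], [-1.1, 0.0], [-0.1, -0.8], [-1.8, 0.8], [-0.6, -1.3], [-2.0, -1.2], [-0.8, -0.8], [0.0, -0.1]]
[[ 0.8599  0.3537  0.09  ]
 [ 0.8932 -0.0128  0.09  ]
 [ 0.6712 -0.033   0.09  ]
 [ 0.6378  0.3335  0.09  ]
 [ 0.4456  0.2236  0.064 ]
 [ 0.6119  0.054   0.064 ]]
```

```bash
python3 -m creep '{"dp":[[3.2,-5,0.2],[3.2,-5,0.2],[3.2,-5,0.2],[3.2,-5,0.2],[3.2,-5,0.2],[3.2,-5,0.2],[3.2,-5,0.2],[3.2,-5,0.2]],"spin":[0,0,0,0,0,0,0,0]}' 0.2 30
python3 -m creep '{"dp":[[-0.2,-5.2,0],[-0.2,-5.2,0],[-0.2,-5.2,0],[-0.2,-5.2,0],[-0.2,-5.2,0],[-0.2,-5.2,0],[-0.2,-5.2,0],[0,-5.2,0]],"spin":[0.055,0.055,0,0,0,0,0,0]}'
```

```text
clock: 3.35
position: [0.4482, 0.2978, 0.2197]
tcp_rot: [0.795, 0.607, 0.0, 0.0]
wrist_force: [0.8, 0.5, 0.3]
width: 0.6
clock: 4.35
position: [0.4331, -0.1183, 0.2197]
tcp_rot: [0.76, 0.65, 0.0, 0.0]
wrist_force: [0.7, -0.2, 1.0]
width: 0.602
```

```bash
cat > look.py <<'E'
import sys
from h import *
# usage: look.py tag name:height ...
np.set_printoptions(precision=4,suppress=True)
m=optics.camera_model("wrist"); im=optics.capture("wrist"); cv2.imwrite(f"pics/{sys.argv[1]}.png",im[:,:,::-1])
st=r.read_state(); q=st["tcp_rot"]; print("tcp",st["position"],"jaw",round(2*np.arctan2(q[1],q[0]),3),"t",st["clock"])
for a in sys.argv[2:]:
    n,h=a.split(":")
    for d in cut_out("wrist",n)[:2]:
        c,an,w,hh=mask_pose(m,d["region"],float(h)); print(n,round(d["p"],2),np.round(d["bbox"]),c,round(an,3),round(w),round(hh))
E
python3 look.py w1 brass_link:.012
```

```text
tcp [ 0.4327 -0.1248  0.2199] jaw 1.408 t 4.4
brass_link 0.8 [316. 205.  33. 113.] [ 0.4279 -0.1248] -0.156 103 30
```

View pics/w1.png

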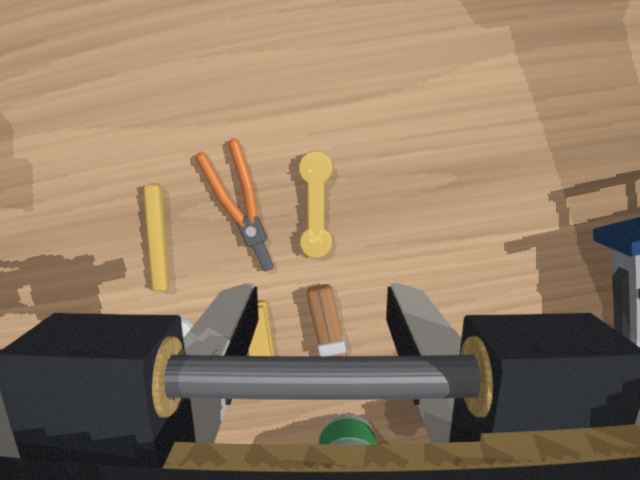

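```bash
python3 -m creep '{"dp":[[-0.5,0,-4.5],[0,0,-5],[0,0,-5],[0,0,-3],[0,0,-2],[0,0,0]],"spin":[0,0,0,0,0,0]}' -0.1 40
python3 -m creep '{"dp":[[0,0,0],[0,0,0],[0,0,0],[0,0,0],[0,0,3],[0,0,5],[0,0,5],[0,0,5]],"spin":[0,0,0,0,0,0,0,0]}' -1 40
```

```text
clock: 5.2
position: [0.4277, -0.1159, 0.0233]
tcp_rot: [0.76, 0.65, -0.001, -0.001]
wrist_force: [-0.3, 0.1, -0.6]
width: 0.453
clock: 6.2
position: [0.4278, -0.1166, 0.2062]
tcp_rot: [0.76, 0.65, 0.0, 0.0]
wrist_force: [0.6, -0.3, -0.4]
width: 0.005
```

```bash
python3 look.py w2 brass_link:.012
```

```text
tcp [ 0.4299 -0.1174  0.2113] jaw 1.413 t 6.25
brass_link 0.56 [314. 213.  34. 112.] [ 0.4279 -0.1254] -0.152 104 30
```

View pics/w2.png

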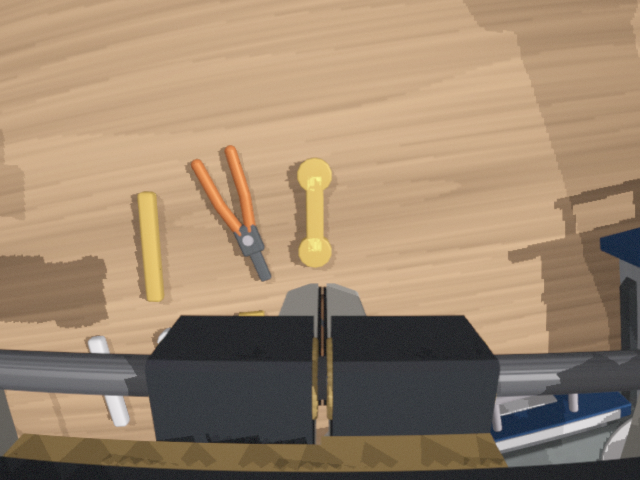

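Run:
```python
from h import *
m=optics.camera_model("wrist"); s=r.read_state(); p=s["position"]; print(p,s["clock"],s["width"])
print(proj(m,[p-[0,0,.022],p,[.428,-.125,.012],[p[0],p[1],.012]]).round(0))
```

```text
[ 0.43019073 -0.11717531  0.20883703] 6.3 0.003677746307029153
[[324. 273.]
 [324. 289.]
 [314. 209.]
 [323. 210.]]
```

```bash
python3 -m creep '{"dp":[[-0.2,-0.8,0],[0,0,-5],[0,0,-5],[0,0,-5],[0,0,-3],[0,0,-0.5],[0,0,0],[0,0,0]],"spin":[0,0,0,0,0,0,0,0]}' -0.1 40
python3 -m creep '{"dp":[[0,0,0],[0,0,0],[0,0,0],[0,0,0],[0,0,0],[0,0,0],[0,0,0],[0,0,0]],"spin":[0,0,0,0,0,0,0,0]}' -1 40
```

```text
clock: 7.3
position: [0.4265, -0.1249, 0.0202]
tcp_rot: [0.76, 0.65, 0.0, 0.001]
wrist_force: [0.6, 0.4, 0.0]
width: 0.45
clock: 8.3
position: [0.4261, -0.1247, 0.0193]
tcp_rot: [0.76, 0.65, -0.0, 0.0]
wrist_force: [1.0, 0.3, -0.4]
width: 0.004
```

Run:
```python
from h import *
for n in("top","scene","wrist"):
    cv2.imwrite(f"pics/{n}3.png",optics.capture(n)[:,:,::-1])
t=cv2.imread("pics/top3.png");s=cv2.imread("pics/scene3.png")
a=cv2.resize(t[200:350,340:540],(533,400));b=cv2.resize(s[240:440,120:320],(400,400))[:, :267]
cv2.imwrite("pics/c3.png",np.hstack([a,b]))
print(r.read_state()["position"])
```

```text
[ 0.42614526 -0.12466757  0.01930253]
```

View pics/c3.png

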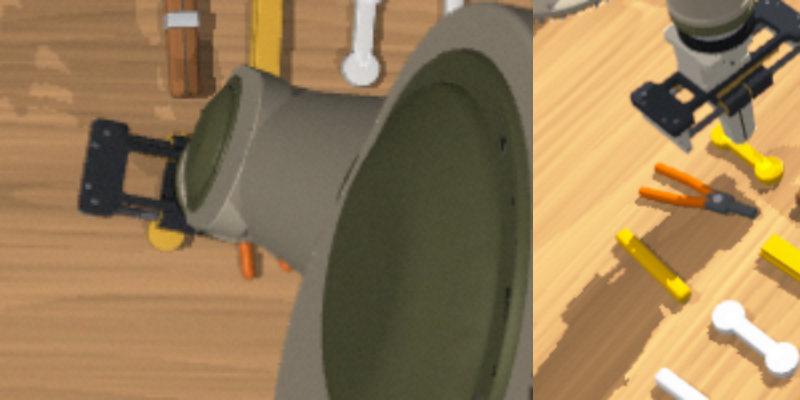

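View pics/wrist3.png

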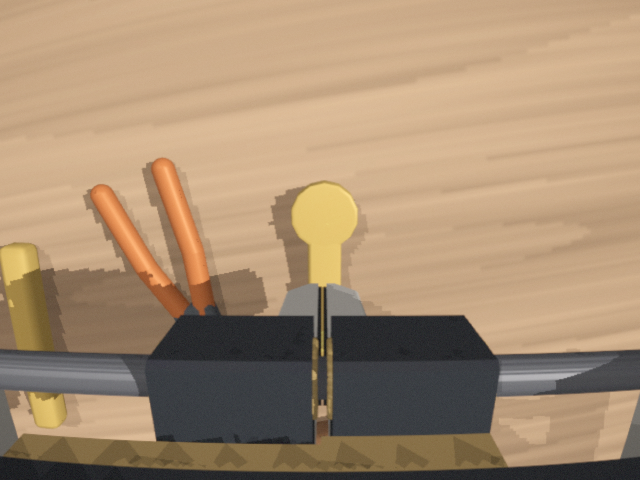

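Run:
```python
from h import *
s=cv2.imread("pics/scene3.png");cv2.imwrite("pics/c4.png",cv2.resize(s[250:350,160:290],None,fx=6,fy=6,interpolation=cv2.INTER_CUBIC))
m=optics.camera_model("scene")
for z in(0,.01,.02,.03,.04,.06): print(z,proj(m,[[.4265,-.125,z]]).round(1), (proj(m,[[.4265,-.125,z]])-[160,250])*6)
```

```text
0 [[225.4 318.3]] [[392.41247859 409.70702769]]
0.01 [[224.8 315.5]] [[388.70411042 393.23203513]]
0.02 [[224.2 312.8]] [[384.95288589 376.55510983]]
0.03 [[223.5 309.9]] [[381.15810693 359.67273355]]
0.04 [[222.9 307.1]] [[377.31906165 342.58131129]]
0.06 [[221.6 301.3]] [[369.50525338 307.75655351]]
```

View pics/c4.png

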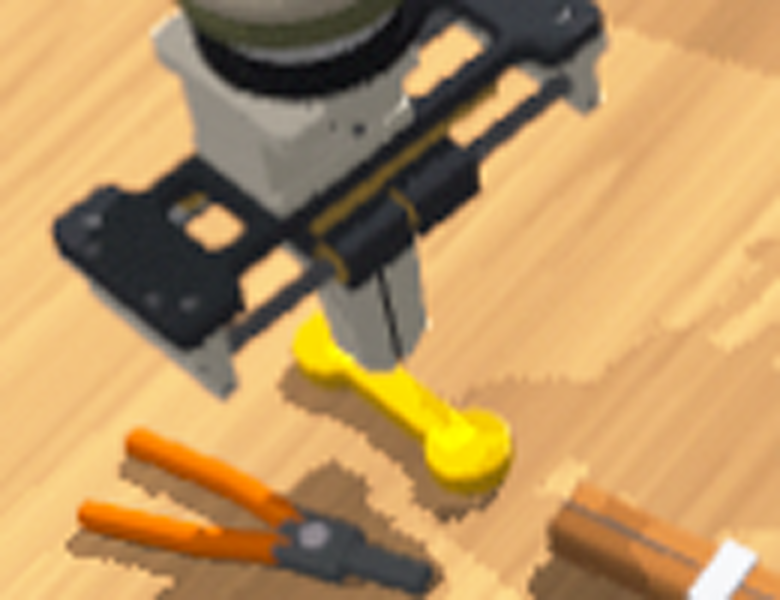

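```bash
python3 -m creep '{"dp":[[0,0,0],[0,0,0],[0,0,0],[0,0,0],[0,0,0],[0,0,-0.3],[0,0,-0.3],[0,0,0]],"spin":[0,0,0,0,0,0,0,0]}' -0.1 40;python3 -c "
from station import r; s=r.read_state(); print(s['position'],s['wrist_force'],s['torque'],s['joint_positions'])"
```

```text
clock: 9.45
position: [0.426, -0.1246, 0.013]
tcp_rot: [0.76, 0.65, -0.0, -0.0]
wrist_force: [-0.5, -0.0, -0.3]
width: 0.45
[ 0.42595963 -0.1246319   0.01300876] [-0.46316606 -0.03342293 -0.30293195] [-0.01007094 -0.05740777 -0.03237335] [ 0.13415756  0.63212881  0.03246468  2.37880961 -0.14547199  0.1328302
  1.71856589]
```

```bash
python3 -m creep '{"dp":[[0,0,-0.4],[0,0,-0.2],[0,0,0]],"spin":[0,0,0]}' -0.1 40;python3 - <<'E'
from h import *
s=r.read_state(); print(s['position'],s['wrist_force'],s['joint_positions'][5])
s=optics.capture("scene")[:,:,::-1];cv2.imwrite("pics/c5.png",cv2.resize(s[250:350,160:290],None,fx=6,fy=6,interpolation=cv2.INTER_CUBIC))
E
```

```text
clock: 9.82
position: [0.426, -0.1246, 0.0071]
tcp_rot: [0.76, 0.65, -0.0, -0.0]
wrist_force: [-0.6, 0.2, -0.4]
width: 0.45
[ 0.42604817 -0.12463455  0.00711236] [-0.56413828  0.23196335 -0.37039787] 0.11724164252992539
```

View pics/c5.png

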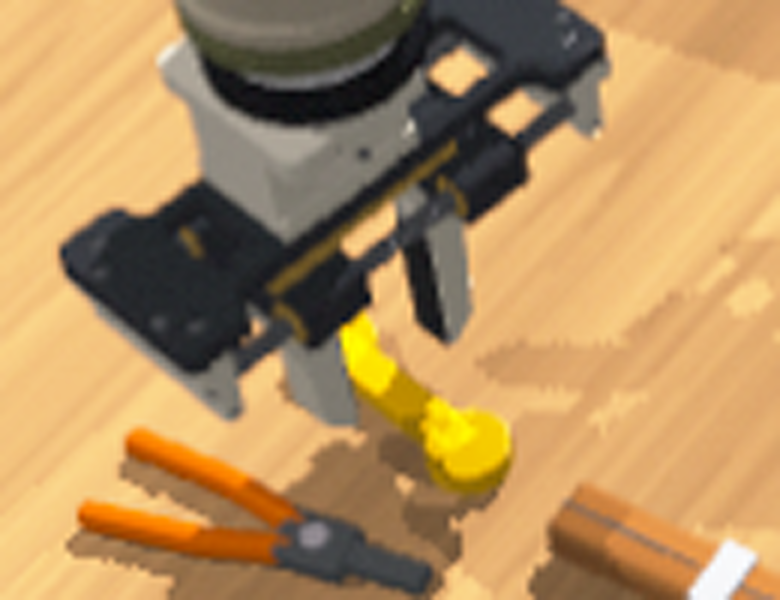

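```bash
python3 -m creep '{"dp":[[0,0,0],[0,0,0],[0,0,0],[0,0,0],[0,0,0],[0,0,0],[0,0,0],[0,0,0]],"spin":[0,0,0,0,0,0,0,0]}' -1 40
```

```text
clock: 10.88
position: [0.4262, -0.1247, 0.0073]
tcp_rot: [0.76, 0.65, 0.0, 0.0]
wrist_force: [0.1, 0.6, -0.0]
width: 0.008
```

Run:
```python
from h import *
s=optics.capture("scene")[:,:,::-1]
w=optics.capture("wrist")[:,:,::-1]
a=cv2.resize(s[260:340,190:270],(400,400),interpolation=cv2.INTER_CUBIC);b=cv2.resize(w[130:330,220:420],(400,400),interpolation=cv2.INTER_CUBIC)
cv2.imwrite("pics/c6.png",np.hstack([a,b]))
```

```text
(no output)
```

View pics/c6.png

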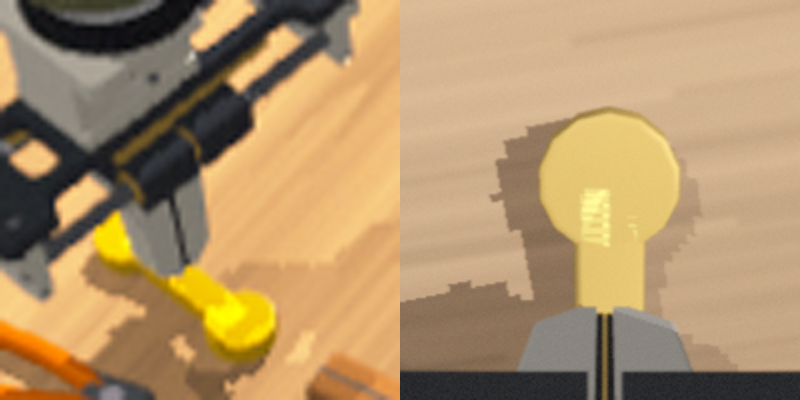

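Run:
```python
from h import *
m=optics.camera_model("wrist"); s=r.read_state(); p=s["position"]; print(p,s['joint_positions'][5])
for dz in(-.022,-.01,0,.01,.02): print(dz,proj(m,[p+[-.0075,0,dz]]).round(0),proj(m,[p+[0.0075,0,dz]]).round(0))
for d in tip_of("wrist","brass_link"): print(d)
```

```text
[ 0.4261405  -0.12464459  0.00732367] 0.11738002492543044
-0.022 [[322. 260.]] [[326. 287.]]
-0.01 [[322. 268.]] [[326. 296.]]
0 [[322. 274.]] [[327. 304.]]
0.01 [[322. 282.]] [[327. 313.]]
0.02 [[322. 290.]] [[327. 322.]]
{'position': [323.3, 285.7], 'p': 0.92}
```

```bash
python3 -m creep '{"dp":[[0,0,5],[2,-1,5],[5,-3,2],[5,-3,0],[1,-1,0],[0,0,0],[0,0,0]],"spin":[0.045,0.045,0,0,0,0,0]}' 0 40
python3 look.py w7 brass_ingot:.016 brass_bar:.014 brass_link:.012 silver_link:.012 silver_bar:.014
```

```text
clock: 11.9
position: [0.5543, -0.2036, 0.1268]
tcp_rot: [0.73, 0.683, -0.0, -0.001]
wrist_force: [0.0, -1.1, 0.1]
width: 0.499
tcp [ 0.5546 -0.2036  0.127 ] jaw 1.505 t 11.95
brass_ingot 0.73 [318. 248.  38. 132.] [ 0.5664 -0.2082] -0.051 99 26
brass_bar 0.84 [194.  78.  32. 157.] [ 0.4397 -0.2862] -0.181 103 18
brass_link 0.55 [424.  62.  57. 123.] [ 0.4386 -0.1281] -0.15 83 32
brass_link 0.54 [620. 356.  35.  84.] [0.6833 0.0467] 0.186 87 33
silver_link 0.77 [204. 262.  50. 130.] [ 0.5731 -0.2957] -0.15 103 34
silver_bar 0.68 [106. 257.  45. 115.] [ 0.5647 -0.3727] -0.048 89 21
```

View pics/w7.png

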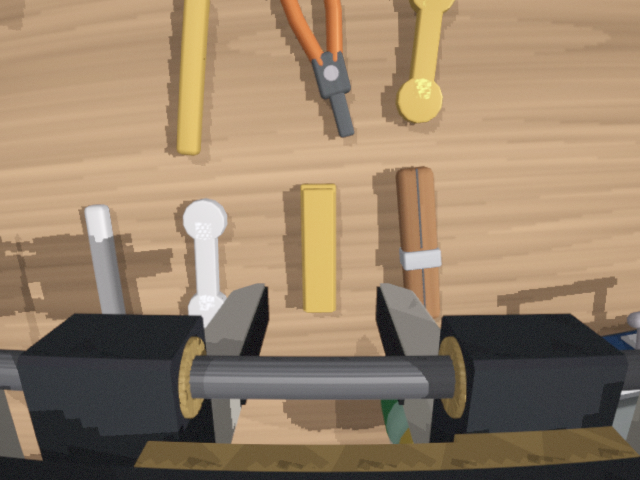

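```bash
python3 -m creep '{"dp":[[1.2,-0.4,-3],[0,0,-4],[0,0,-4],[0,0,-1],[0,0,-0.5],[0,0,-0.5],[0,0,0]],"spin":[0,0,0,0,0,0,0]}' 0 40
python3 -m creep '{"dp":[[0,0,-0.3],[0,0,0]],"spin":[0,0]}'
python3 -m creep '{"dp":[[0,0,-0.3],[0,0,0]],"spin":[0,0]}'
python3 -m creep '{"dp":[[0,0,-0.3],[0,0,0]],"spin":[0,0]}'
python3 - <<'E'
from h import *
s=r.read_state(); print(s['position'],s['joint_positions'][5])
s=optics.capture("scene")[:,:,::-1]
w=optics.capture("wrist")[:,:,::-1]
a=cv2.resize(s[320:420,205:305],(400,400),interpolation=cv2.INTER_CUBIC);b=cv2.resize(w[130:330,220:420],(400,400),interpolation=cv2.INTER_CUBIC)
cv2.imwrite("pics/c8.png",np.hstack([a,b]))
E
```

```text
clock: 13.08
position: [0.5686, -0.2088, -0.0019]
tcp_rot: [0.73, 0.683, 0.0, 0.001]
wrist_force: [-0.7, -0.5, -0.2]
width: 0.499
clock: 13.32
position: [0.5682, -0.2087, -0.0055]
tcp_rot: [0.73, 0.683, 0.0, 0.0]
wrist_force: [-0.5, 0.8, 0.4]
width: 0.498
clock: 13.58
position: [0.5681, -0.2086, -0.0089]
tcp_rot: [0.73, 0.683, -0.0, -0.0]
wrist_force: [0.7, 0.0, 0.8]
width: 0.501
clock: 13.82
position: [0.568, -0.2086, -0.012]
tcp_rot: [0.73, 0.683, -0.0, -0.0]
wrist_force: [-0.2, -0.8, 1.3]
width: 0.502
[ 0.568008  -0.2085706 -0.0119623] 0.3680746154063943
```

View pics/c8.png

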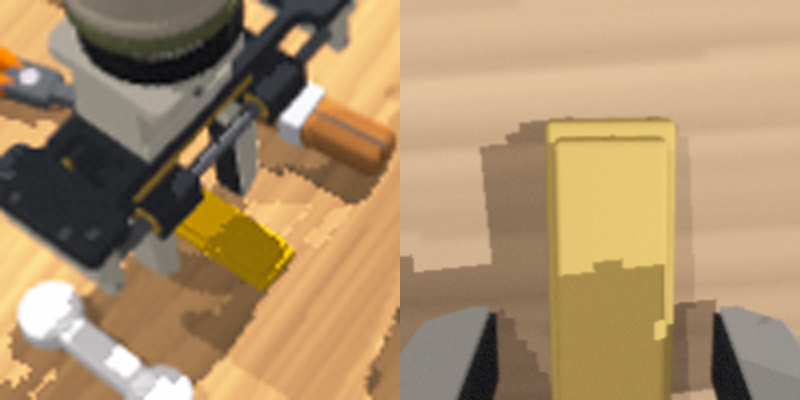

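```bash
python3 -m creep '{"dp":[[0,0,0],[0,0,0],[0,0,0],[0,0,0],[0,0,0],[0,0,0],[0,0,0]],"spin":[0,0,0,0,0,0,0]}' -1 40
```

```text
clock: 14.8
position: [0.5682, -0.2084, -0.0116]
tcp_rot: [0.73, 0.683, 0.0, -0.0]
wrist_force: [-0.0, 2.0, 0.9]
width: 0.271
```

```bash
python3 -m creep '{"dp":[[0,0,2],[0,0,4],[0,0,4],[0,0,4],[0,1,0]],"spin":[0,0,0,0,0]}'
python3 -m creep '{"dp":[[0,5.8,0],[0,5.8,0],[0,5.8,0],[0,5.8,0],[0,5.8,0],[0,5.8,0],[0,5.8,0],[0,6,0]],"spin":[0.075,0.075,0,0,0,0,0,0]}'
python3 look.py w9 brass_ingot:.09
```

```text
clock: 15.42
position: [0.5695, -0.2004, 0.1322]
tcp_rot: [0.731, 0.682, 0.001, 0.003]
wrist_force: [0.2, -0.6, -4.4]
width: 0.269
clock: 16.42
position: [0.5669, 0.2688, 0.1274]
tcp_rot: [0.677, 0.736, -0.001, -0.0]
wrist_force: [0.9, -0.8, -4.1]
width: 0.272
tcp [0.5657 0.2805 0.1273] jaw 1.663 t 16.475
brass_ingot 0.66 [ 56. 318. 113.  71.] [0.6149 0.1071] -1.484 83 45
brass_ingot 0.59 [320. 299.  66. 228.] [0.5935 0.2699] 0.092 141 35
```

View pics/w9.png

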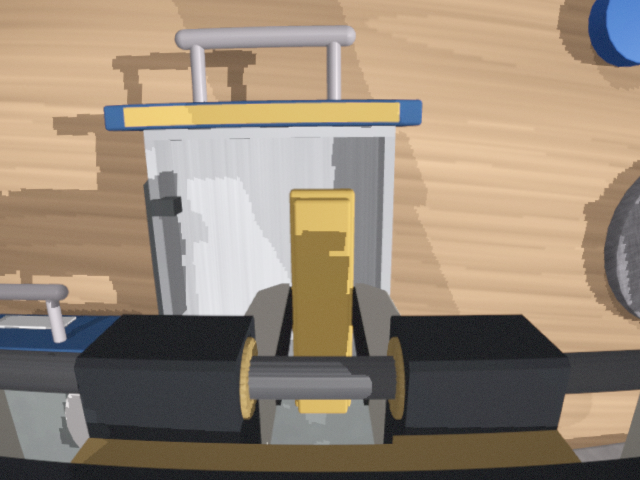

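Run:
```python
from h import *
np.set_printoptions(precision=4,suppress=True)
m=optics.camera_model("wrist"); im=optics.capture("wrist"); cv2.imwrite("pics/w10.png",im[:,:,::-1]); s=r.read_state();print(s["position"],s["joint_positions"])
```

```text
[0.566 0.272 0.127] [-0.6033  0.5743  0.0987  1.901  -0.0888  0.6717  1.2101]
```

View pics/w10.png

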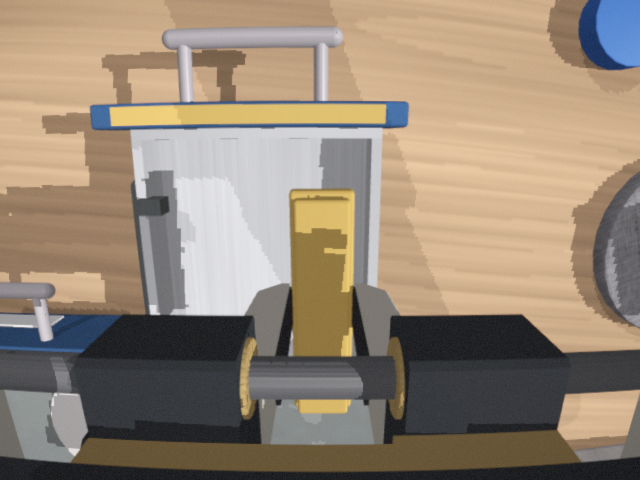

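Run:
```python
from h import *
np.set_printoptions(precision=4,suppress=True)
m=optics.camera_model("wrist")
print("handle",plane(m,[[167,38],[338,37]],.064)); print("strip",plane(m,[[95,104],[405,102]],.078))
print("wall in top",plane(m,[[144,137],[372,137]],.062)); print("floor",plane(m,[[358,140],[190,139],[366,300]],.034))
```

```text
handle [[0.4493 0.1732 0.064 ]
 [0.4416 0.2688 0.064 ]]
strip [[0.4885 0.1383 0.078 ]
 [0.4741 0.3077 0.078 ]]
wall in top [[0.5053 0.1597 0.062 ]
 [0.4942 0.294  0.062 ]]
floor [[0.4969 0.2885 0.034 ]
 [0.5055 0.1788 0.034 ]
 [0.6075 0.3067 0.034 ]]
```

```bash
python3 -m creep '{"dp":[[0.3,-0.6,0],[0,0,-4],[0,0,-4],[0,0,-1.5],[0,0,-0.4],[0,0,0]],"spin":[0,0,0,0,0,0]}'
python3 -m creep '{"dp":[[0,0,-0.2],[0,0,0]],"spin":[0,0]}'
python3 look.py w11
```

```text
clock: 17.32
position: [0.5719, 0.261, 0.0302]
tcp_rot: [0.677, 0.736, 0.0, 0.0]
wrist_force: [-0.0, 0.1, -3.0]
width: 0.269
clock: 17.58
position: [0.5715, 0.2616, 0.0281]
tcp_rot: [0.677, 0.736, 0.001, 0.0]
wrist_force: [-0.4, -0.3, -3.2]
width: 0.277
tcp [0.5714 0.2616 0.028 ] jaw 1.654 t 17.625
```

View pics/w11.png

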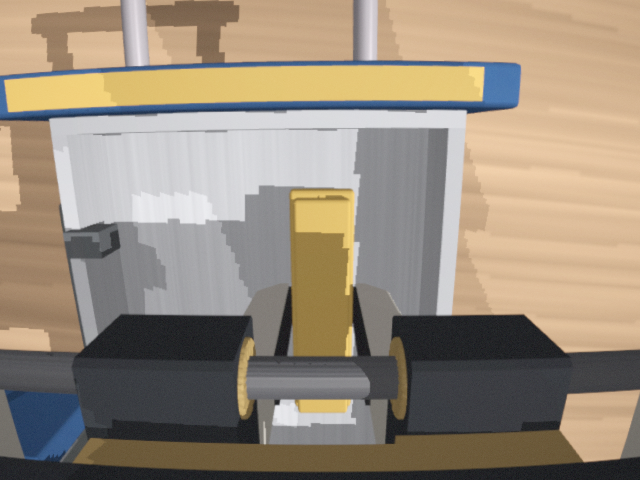

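```bash
python3 -m creep '{"dp":[[0,0.6,0],[0,0,-0.2],[0,0,0]],"spin":[0,0,0]}'
python3 -m creep '{"dp":[[0,0,0],[0,0,0],[0,0,0],[0,0,0]],"spin":[0,0,0,0]}' -0.25
python3 -m creep '{"dp":[[0,0,1],[0,0,4],[0,0,5],[-1,-2,3],[0,0,0]],"spin":[0,0,0,0,0]}' -0.1
python3 look.py w12
```

```text
clock: 18.0
position: [0.5709, 0.2675, 0.0251]
tcp_rot: [0.677, 0.736, -0.0, -0.0]
wrist_force: [-0.4, 0.6, -4.1]
width: 0.274
clock: 18.5
position: [0.5713, 0.2674, 0.0255]
tcp_rot: [0.677, 0.736, 0.0, 0.0]
wrist_force: [0.3, -0.2, 0.6]
width: 0.376
clock: 19.12
position: [0.5621, 0.2464, 0.1585]
tcp_rot: [0.678, 0.735, 0.002, 0.001]
wrist_force: [0.3, 0.0, -0.4]
width: 0.45
tcp [0.5616 0.2472 0.1569] jaw 1.653 t 19.175
```

View pics/w12.png

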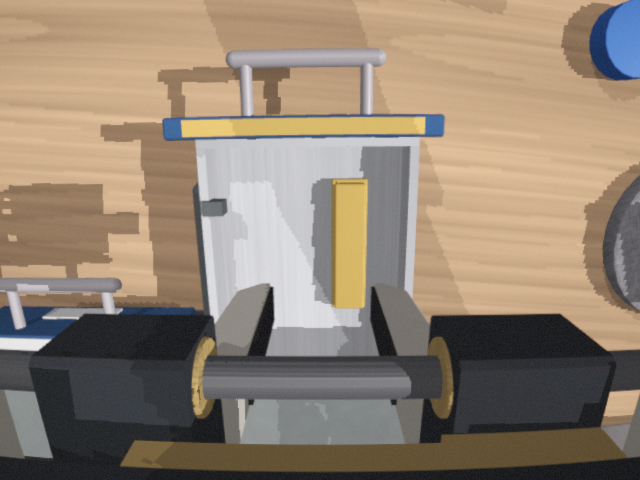

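```bash
python3 -m creep '{"dp":[[-1.3,-5.9,0],[-1.3,-5.9,0],[-1.3,-5.9,0],[-1.3,-5.9,0],[-1.3,-5.9,0],[-1.3,-5.9,0],[-1.3,-5.9,0],[-1.3,-5.9,0]],"spin":[0,0,-0.1,-0.1,-0.06,0,0,0]}'
python3 -m creep '{"dp":[[-0.9,-3,-2],[-0.9,-3,-2],[0,0,0],[0,0,0]],"spin":[0,0,0,0]}'
python3 look.py w13 brass_bar:.014 brass_link:.012
```

```text
clock: 20.18
position: [0.4569, -0.2259, 0.1544]
tcp_rot: [0.766, 0.642, -0.0, -0.001]
wrist_force: [1.1, 1.1, -0.2]
width: 0.447
clock: 20.68
position: [0.4394, -0.2838, 0.1147]
tcp_rot: [0.767, 0.642, -0.0, -0.001]
wrist_force: [0.5, 0.2, -0.1]
width: 0.445
tcp [ 0.4397 -0.2835  0.1151] jaw 1.395 t 20.725
brass_bar 0.6 [318. 231.  25. 146.] [ 0.4361 -0.2875] -0.186 107 16
brass_link 0.82 [540. 182.  57. 146.] [ 0.4279 -0.127 ] -0.154 103 35
```

View pics/w13.png

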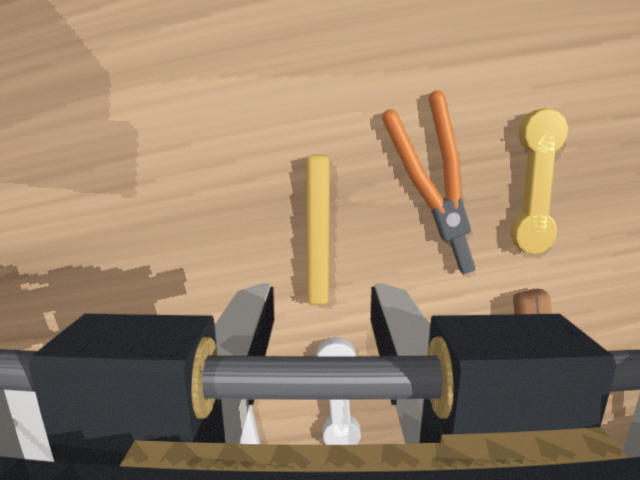

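```bash
python3 -m creep '{"dp":[[-0.1,-0.4,-3],[0,0,-4],[0,0,-3],[0,0,-1.5],[0,0,0]],"spin":[0,0,0,0,0]}'
python3 -c "
from station import r; s=r.read_state(); print(s['position'],s['joint_positions'])"
```

```text
clock: 21.45
position: [0.4382, -0.2881, -0.0]
tcp_rot: [0.767, 0.642, -0.0, -0.001]
wrist_force: [0.5, -0.1, 0.4]
width: 0.446
[ 4.38205752e-01 -2.88104366e-01 -7.66596651e-06] [ 0.42882     0.6915926   0.06537203  2.20313235 -0.16831035  0.25235755
  2.03709431]
```

```bash
python3 -m creep '{"dp":[[0,0,-0.5],[0,0,-0.5],[0,0,0]],"spin":[0,0,0]}'
python3 -m creep '{"dp":[[0,0,0],[0,0,0],[0,0,0],[0,0,0],[0,0,0],[0,0,0]],"spin":[0,0,0,0,0,0]}' -1 40
```

```text
clock: 21.82
position: [0.4383, -0.2887, -0.0095]
tcp_rot: [0.767, 0.642, 0.0, 0.0]
wrist_force: [0.3, 0.2, 0.0]
width: 0.447
clock: 22.58
position: [0.4382, -0.2884, -0.0096]
tcp_rot: [0.767, 0.642, 0.0, -0.0]
wrist_force: [0.2, 2.6, 4.3]
width: 0.164
```

```bash
python3 -m creep '{"dp":[[0,0,2],[0,0,4],[0,0,4],[0,0,4],[0,0,0]],"spin":[0,0,0,0,0]}'
python3 -m creep '{"dp":[[1.7,5.9,0],[1.7,5.9,0],[1.7,5.9,0],[1.7,5.9,0],[1.7,5.9,0],[1.7,5.9,0],[1.7,5.9,0],[1.7,5.9,0]],"spin":[0.1,0.1,0.07,0,0,0,0,0]}'
python3 -m creep '{"dp":[[0,1.5,0],[0,0,0],[0,0,0]],"spin":[0,0,0]}'
python3 look.py w14
```

```text
clock: 23.2
position: [0.4393, -0.2897, 0.1327]
tcp_rot: [0.767, 0.642, 0.001, 0.002]
wrist_force: [0.2, 0.3, -1.7]
width: 0.165
clock: 24.2
position: [0.5739, 0.185, 0.1287]
tcp_rot: [0.673, 0.739, -0.001, -0.0]
wrist_force: [1.3, 0.1, -1.3]
width: 0.164
clock: 24.58
position: [0.5736, 0.1958, 0.1297]
tcp_rot: [0.674, 0.739, -0.001, 0.0]
wrist_force: [0.6, -1.2, -1.4]
width: 0.172
tcp [0.5739 0.1957 0.13  ] jaw 1.661 t 24.625
```

View pics/w14.png

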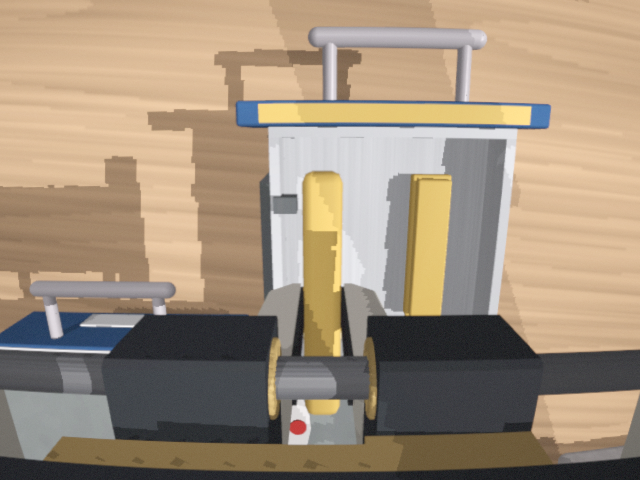

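```bash
python3 -m creep '{"dp":[[0,0.3,-2],[0,0,-4],[0,0,-2],[0,0,-1],[0,0,-0.6],[0,0,0]],"spin":[0,0,0,0,0,0]}'
python3 look.py w15
```

```text
clock: 25.38
position: [0.5744, 0.201, 0.0346]
tcp_rot: [0.674, 0.739, 0.0, 0.0]
wrist_force: [-0.6, 0.1, -1.9]
width: 0.166
tcp [0.5745 0.2012 0.0349] jaw 1.664 t 25.425
```

View pics/w15.png

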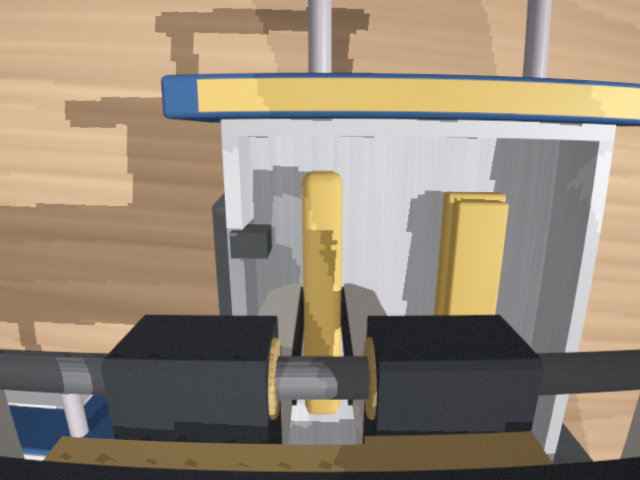

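```bash
python3 -m creep '{"dp":[[0,-0.3,-0.3],[0,0,-0.3],[0,0,0]],"spin":[0,0,0]}'
python3 -m creep '{"dp":[[0,0,0],[0,0,0],[0,0,0],[0,0,0]],"spin":[0,0,0,0]}' -0.5
python3 -m creep '{"dp":[[0,0,1],[0,0,4],[0,0,5],[-1,0,3],[0,0,0]],"spin":[0,0,0,0,0]}' -0.1
python3 look.py w16
```

```text
clock: 25.8
position: [0.5741, 0.1984, 0.0282]
tcp_rot: [0.673, 0.739, -0.0, -0.0]
wrist_force: [-0.4, 0.4, -1.0]
width: 0.164
clock: 26.3
position: [0.5742, 0.1984, 0.0284]
tcp_rot: [0.673, 0.739, 0.0, 0.0]
wrist_force: [0.0, -0.2, -0.1]
width: 0.254
clock: 26.92
position: [0.5649, 0.1988, 0.1614]
tcp_rot: [0.673, 0.739, 0.002, 0.001]
wrist_force: [-0.0, 0.5, 0.3]
width: 0.448
tcp [0.5645 0.1986 0.1597] jaw 1.664 t 26.975
```

View pics/w16.png

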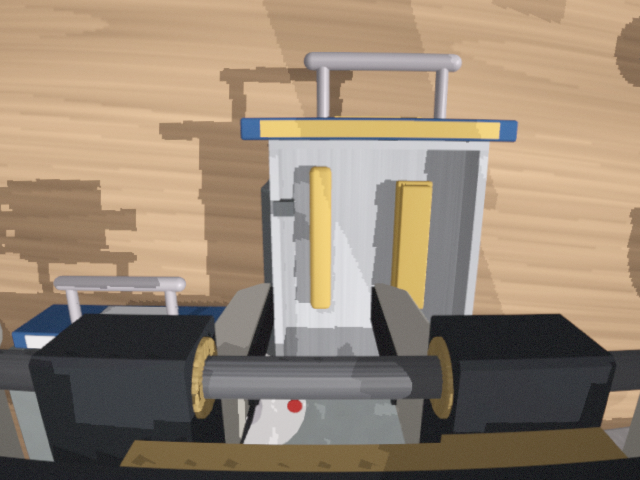

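```bash
python3 -m creep '{"dp":[[-1.5,-5.9,0],[-1.5,-5.9,0],[-1.5,-5.9,0],[-1.5,-5.9,0],[-1.5,-5.9,0],[-1.5,-2.9,-2],[-1.5,0,-2],[0,0,0]],"spin":[0,-0.1,-0.1,-0.05,0,0,0,0]}'
python3 -m creep '{"dp":[[0,0,0],[0,0,0]],"spin":[0,0]}'
python3 look.py w17 brass_link:.012
```

```text
clock: 27.98
position: [0.457, -0.1259, 0.1167]
tcp_rot: [0.761, 0.649, -0.002, -0.002]
wrist_force: [0.5, 0.1, -0.5]
width: 0.451
clock: 28.22
position: [0.4603, -0.1252, 0.1188]
tcp_rot: [0.76, 0.65, 0.0, 0.0]
wrist_force: [-0.6, 0.0, -0.1]
width: 0.448
tcp [ 0.4601 -0.1253  0.1188] jaw 1.415 t 28.275
brass_link 0.95 [315. 188.  45. 146.] [ 0.4283 -0.1252] -0.156 103 31
```

View pics/w17.png

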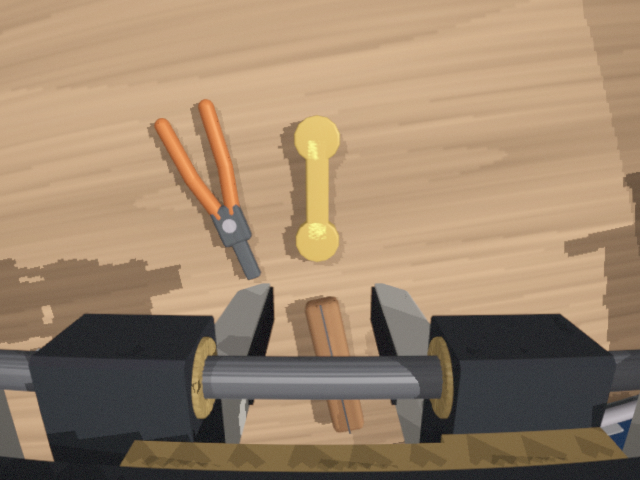

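```bash
python3 -m creep '{"dp":[[-1.8,-0.2,-3],[0,0,-4],[0,0,-3],[0,0,-1],[0,0,0]],"spin":[0,0,0,0,0]}' -0.35
python3 -c "
from station import r; s=r.read_state(); print(s['position'],s['joint_positions'])"
```

```text
clock: 28.95
position: [0.4412, -0.1276, 0.0083]
tcp_rot: [0.76, 0.65, -0.0, -0.0]
wrist_force: [1.1, 0.3, 0.2]
width: 0.326
[ 0.44120043 -0.1275906   0.00828213] [ 0.11832468  0.64841405  0.05721902  2.34703256 -0.23113265  0.15153019
  1.80667866]
```

```bash
python3 -m creep '{"dp":[[0,0,-0.5],[0,0,0]],"spin":[0,0]}'
python3 -c "
from station import r; s=r.read_state(); print(s['position'],s['joint_positions'][5])"
python3 -m creep '{"dp":[[0,0,-0.5],[0,0,0]],"spin":[0,0]}'
python3 -c "
from station import r; s=r.read_state(); print(s['position'],s['joint_positions'][5])"
```

```text
clock: 29.2
position: [0.4416, -0.1277, 0.0039]
tcp_rot: [0.76, 0.65, 0.0, 0.0]
wrist_force: [-0.3, 0.7, 0.7]
width: 0.328
[ 0.44157852 -0.12768312  0.00386211] 0.13815711910645537
clock: 29.45
position: [0.4412, -0.1276, -0.0017]
tcp_rot: [0.76, 0.65, 0.0, 0.0]
wrist_force: [-0.5, 0.6, -0.7]
width: 0.325
[ 0.44115266 -0.12763222 -0.00174805] 0.12522948395057182
```

```bash
python3 -m creep '{"dp":[[0,0,-0.3],[0,0,0]],"spin":[0,0]}'
python3 -m creep '{"dp":[[0,0,0],[0,0,0],[0,0,0],[0,0,0],[0,0,0]],"spin":[0,0,0,0,0]}' -1 45
python3 -c "
from station import r; s=r.read_state(); print(s['position'],s['joint_positions'][5])"
```

```text
clock: 29.7
position: [0.4411, -0.1276, -0.0049]
tcp_rot: [0.76, 0.65, -0.0, -0.0]
wrist_force: [0.0, 0.4, 0.1]
width: 0.324
clock: 30.32
position: [0.4412, -0.1275, -0.0047]
tcp_rot: [0.76, 0.65, 0.0, -0.0]
wrist_force: [1.3, 1.9, -1.0]
width: 0.146
[ 0.4411761  -0.12752276 -0.00466991] 0.11806870613894584
```

```bash
python3 -m creep '{"dp":[[0,0,0],[0,0,0.5],[0,0,2],[0,0,3],[0,0,4],[0,0,4],[0,0,0]],"spin":[0,0,0,0,0,0,0]}' -1 50
python3 look.py w18
```

```text
clock: 31.2
position: [0.4423, -0.128, 0.1327]
tcp_rot: [0.76, 0.649, 0.002, 0.002]
wrist_force: [0.1, 0.1, -3.4]
width: 0.141
tcp [ 0.4416 -0.1277  0.1313] jaw 1.414 t 31.25
```

View pics/w18.png

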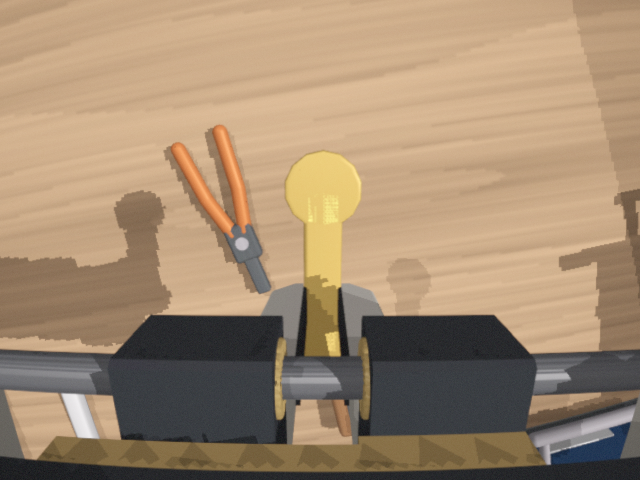

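```bash
python3 -m creep '{"dp":[[2,5,0],[2,5,0],[2,5,0],[2,5,0],[2,5,0],[2,5,0],[2,5,0],[0,0.6,0]],"spin":[0.1,0.1,0.045,0,0,0,0,0]}'
python3 -m creep '{"dp":[[0,0,0],[0,0,0],[0,0,0]],"spin":[0,0,0]}'
python3 look.py w19
```

```text
clock: 32.25
position: [0.5809, 0.233, 0.1277]
tcp_rot: [0.673, 0.739, -0.0, -0.001]
wrist_force: [-1.5, -1.3, -3.5]
width: 0.144
clock: 32.62
position: [0.581, 0.2268, 0.1302]
tcp_rot: [0.676, 0.737, -0.0, 0.0]
wrist_force: [0.3, -0.6, -3.1]
width: 0.143
tcp [0.5812 0.2271 0.1304] jaw 1.657 t 32.675
```

View pics/w19.png

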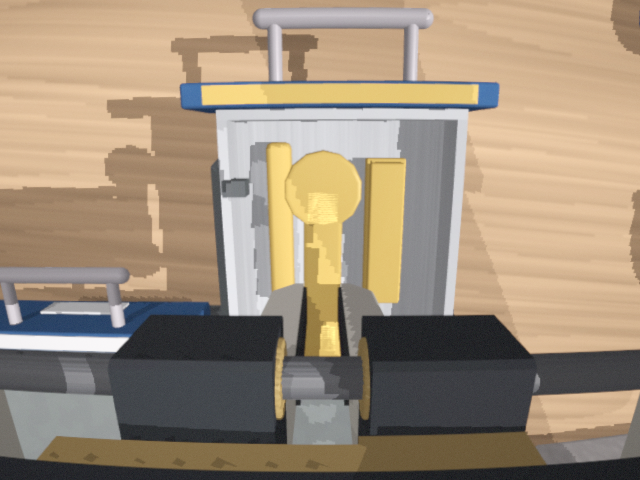

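```bash
python3 -m creep '{"dp":[[0.2,0.2,-3],[0,0,-3],[0,0,-2],[0,0,-0.5],[0,0,0],[0,0,0]],"spin":[0,0,0,0,0,0]}'
python3 look.py w20
```

```text
clock: 33.42
position: [0.5838, 0.2304, 0.0463]
tcp_rot: [0.675, 0.738, 0.001, 0.0]
wrist_force: [-0.1, 0.8, -2.9]
width: 0.142
tcp [0.5837 0.2305 0.0463] jaw 1.659 t 33.475
```

View pics/w20.png

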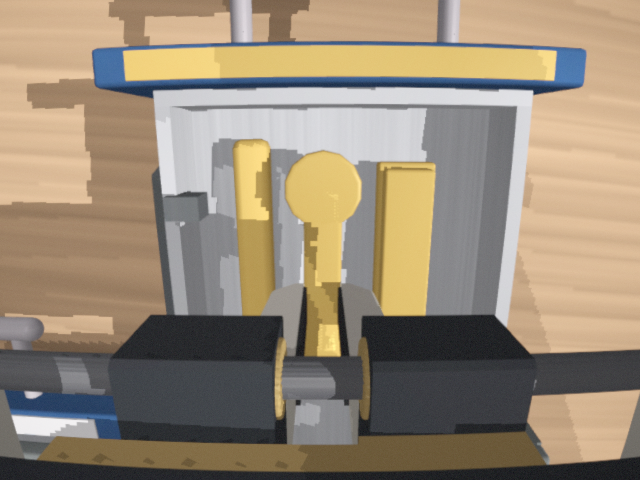

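Clear space on both sides; lower and release.

```bash
python3 -m creep '{"dp":[[0,0,-0.6],[0,0,-0.5],[0,0,0]],"spin":[0,0,0]}'
python3 -m creep '{"dp":[[0,0,-0.2],[0,0,0]],"spin":[0,0]}'
python3 -m creep '{"dp":[[0,0,0],[0,0,0],[0,0,0]],"spin":[0,0,0]}' -0.6
python3 -m creep '{"dp":[[0,0,1],[0,0,3],[-3,0,5],[-3,0,5],[0,0,0]],"spin":[0,0,0,0,0]}' -1
python3 look.py w21
```

```text
clock: 33.85
position: [0.5828, 0.2303, 0.0338]
tcp_rot: [0.675, 0.738, -0.0, -0.0]
wrist_force: [1.3, 0.4, -2.0]
width: 0.139
clock: 34.1
position: [0.5831, 0.2303, 0.0322]
tcp_rot: [0.675, 0.738, -0.0, -0.0]
wrist_force: [-0.1, 0.2, -2.0]
width: 0.138
clock: 34.48
position: [0.5833, 0.2304, 0.0325]
tcp_rot: [0.675, 0.738, 0.0, 0.0]
wrist_force: [-0.1, -1.0, -0.2]
width: 0.2
clock: 35.1
position: [0.5231, 0.2313, 0.1765]
tcp_rot: [0.675, 0.738, 0.003, 0.001]
wrist_force: [-0.1, 0.3, -0.7]
width: 0.005
tcp [0.5234 0.231  0.1747] jaw 1.66 t 35.15
```

View pics/w21.png

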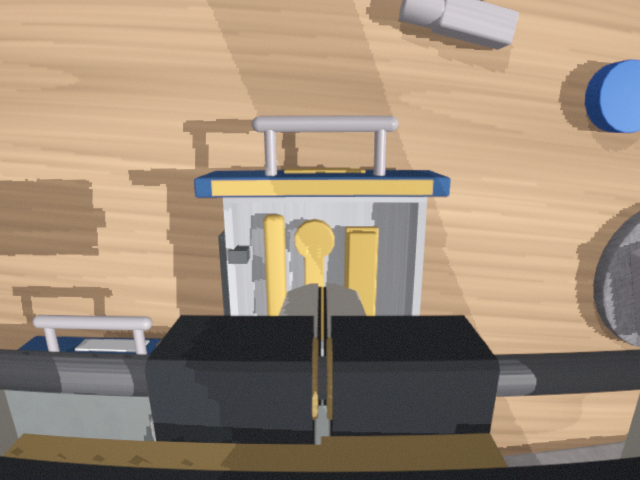

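Run:
```python
from h import *
np.set_printoptions(precision=4,suppress=True)
m=optics.camera_model("wrist"); print(r.read_state()["position"])
im=optics.capture("wrist"); cv2.imwrite("pics/w22.png",cv2.resize(im[90:240,170:470,::-1],None,fx=2.6,fy=2.6,interpolation=cv2.INTER_CUBIC))
```

```text
[0.5234 0.231  0.1747]
```

View pics/w22.png

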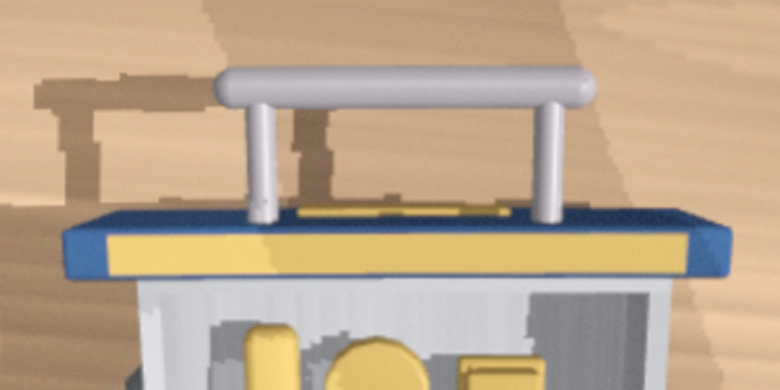

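Run:
```python
from h import *
np.set_printoptions(precision=4,suppress=True)
m=optics.camera_model("wrist")
h=plane(m,[[253.8,123.8],[397.7,123.8]],.064);print(h,h.mean(0)); print(plane(m,[[195,179],[322,179],[450,179]],.078))
```

```text
[[0.4502 0.1766 0.064 ]
 [0.4414 0.2747 0.064 ]] [0.4458 0.2256 0.064 ]
[[0.4895 0.1409 0.078 ]
 [0.4823 0.2262 0.078 ]
 [0.4743 0.3123 0.078 ]]
```

```bash
python3 -m creep '{"dp":[[-3,-0.5,0],[-2.7,0,0],[0,0,-4],[0,0,-3],[0,0,0],[0,0,0]],"spin":[0,0,0,0,0,0]}'
python3 look.py w23
```

```text
clock: 35.95
position: [0.4666, 0.2251, 0.1023]
tcp_rot: [0.675, 0.737, -0.0, 0.0]
wrist_force: [-0.9, 0.0, 0.1]
width: 0.005
tcp [0.4668 0.2254 0.1028] jaw 1.659 t 36.0
```

View pics/w23.png

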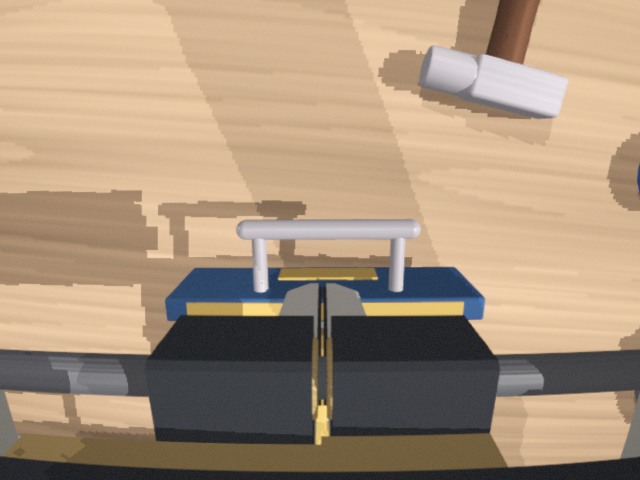

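```bash
python3 - <<'E'
from h import *
m=optics.camera_model("wrist");p=r.read_state()["position"]
print(proj(m,[[p[0],p[1],.064],[p[0]-.0075,p[1],.064],[p[0]+.0075,p[1],.064]]).round(0))
E
python3 -m creep '{"dp":[[0,0,-2],[0,0,-1.5],[0,0,0]],"spin":[0,0,0]}'
python3 -m creep '{"dp":[[0,0,-1],[0,0,0],[0,0,0]],"spin":[0,0,0]}'
python3 - <<'E'
from h import *
s=optics.capture("scene")[:,:,::-1];cv2.imwrite("pics/c24.png",cv2.resize(s[150:290,270:430],None,fx=4,fy=4,interpolation=cv2.INTER_CUBIC))
E
```

```text
[[324. 264.]
 [325. 251.]
 [323. 277.]]
clock: 36.38
position: [0.4659, 0.2252, 0.0669]
tcp_rot: [0.675, 0.738, -0.001, -0.0]
wrist_force: [1.2, -0.2, 0.6]
width: 0.008
clock: 36.75
position: [0.4662, 0.2254, 0.0575]
tcp_rot: [0.675, 0.738, 0.0, 0.0]
wrist_force: [0.3, 0.4, -0.7]
width: 0.003
```

View pics/c24.png

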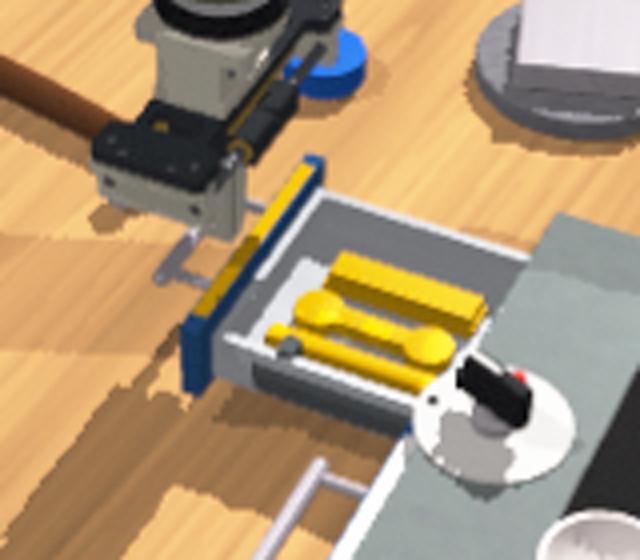

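```bash
python3 -m creep '{"dp":[[0,0,-1],[0,0,0],[1,0.1,0],[2,0.18,0],[2,0.18,0],[2,0.18,0],[2,0.18,0],[2,0.18,0]],"spin":[0,0,0,0,0,0,0,0]}'
python3 -m creep '{"dp":[[2,0.18,0],[1,0.09,0],[0.5,0.05,0],[0,0,0]],"spin":[0,0,0,0]}'
```

```text
clock: 37.8
position: [0.5765, 0.2354, 0.0472]
tcp_rot: [0.675, 0.738, -0.001, -0.0]
wrist_force: [-2.0, 0.5, -1.1]
width: 0.008
clock: 38.3
position: [0.6113, 0.2385, 0.0473]
tcp_rot: [0.675, 0.738, 0.0, 0.0]
wrist_force: [-0.1, 0.8, -0.2]
width: 0.005
```

```bash
python3 -m creep '{"dp":[[0.5,0.05,0],[0.3,0.02,0],[0.2,0.02,0]],"spin":[0,0,0]}'
python3 -m creep '{"dp":[[0.3,0.03,0],[0.2,0.02,0]],"spin":[0,0]}'
python3 look.py w25
```

```text
clock: 38.67
position: [0.6211, 0.2395, 0.0473]
tcp_rot: [0.675, 0.738, -0.0, -0.0]
wrist_force: [-1.2, -0.7, -0.4]
width: 0.005
clock: 38.92
position: [0.6217, 0.2395, 0.0472]
tcp_rot: [0.675, 0.738, -0.003, -0.003]
wrist_force: [-17.3, -2.6, 15.5]
width: 0.006
tcp [0.6217 0.2395 0.0472] jaw 1.66 t 38.975
```

View pics/w25.png

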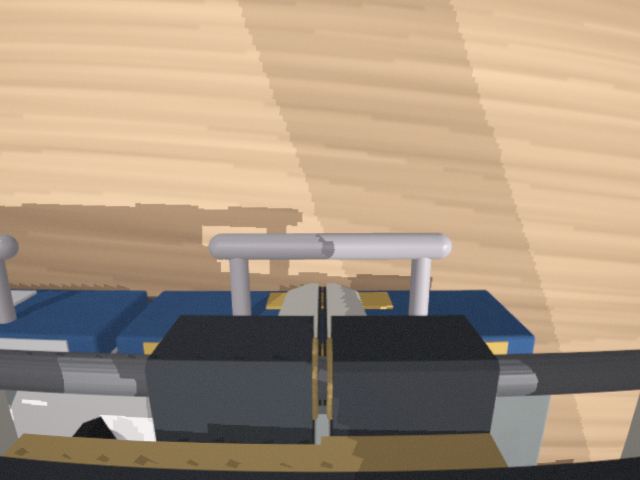

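```bash
python3 -m creep '{"dp":[[-1,-0.09,0],[0,0,4],[0,0,6],[-2,-6,2],[-2,-6,0],[-2,-5,0],[0,0,0],[0,0,0]],"spin":[0,0,0,0,0,0,0,0]}'
python3 look.py w26
```

```text
clock: 39.98
position: [0.5584, 0.0738, 0.1665]
tcp_rot: [0.675, 0.738, 0.001, 0.0]
wrist_force: [0.4, 0.8, -0.2]
width: 0.003
tcp [0.5584 0.0745 0.1663] jaw 1.66 t 40.025
```

View pics/w26.png

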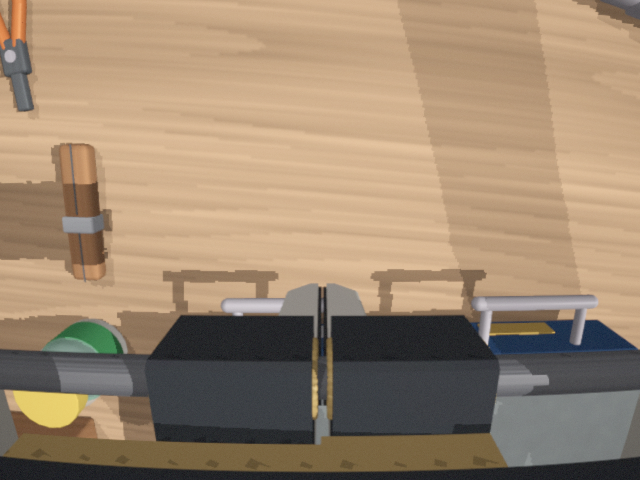

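Run:
```python
from h import *
np.set_printoptions(precision=4,suppress=True)
m=optics.camera_model("wrist")
h=plane(m,[[473,304],[597,301],[222,306]],.064);print(h); b=h[:2].mean(0); print("brass",b,"silver by geom",b+.184*np.array([.0908,-.9959,0]), "by end", h[2]+.0475*np.array([-.0908,.9959,0]))
im=optics.capture("top"); cv2.imwrite("pics/t27.png",cv2.resize(im[50:270,190:390,::-1],None,fx=2.7,fy=2.7,interpolation=cv2.INTER_CUBIC))
```

```text
[[0.6006 0.1918 0.064 ]
 [0.5909 0.2916 0.064 ]
 [0.6186 0.0038 0.064 ]]
brass [0.5957 0.2417 0.064 ] silver by geom [0.6125 0.0584 0.064 ] by end [0.6143 0.0511 0.064 ]
```

View pics/t27.png

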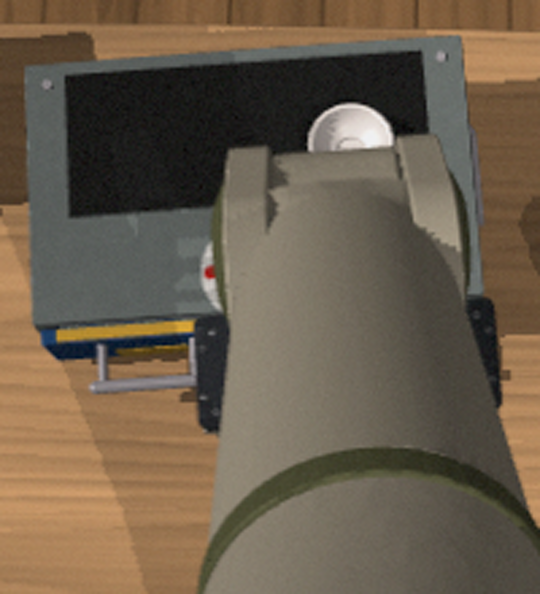

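```bash
python3 -m creep '{"dp":[[4,-1,0],[3.5,-0.8,0],[0,0,-3],[0,0,-3],[0,0,0],[0,0,0]],"spin":[0,0,0,0,0,0]}'
python3 look.py w28
```

```text
clock: 40.83
position: [0.6332, 0.0561, 0.1068]
tcp_rot: [0.675, 0.738, 0.0, 0.0]
wrist_force: [0.0, -0.1, -0.3]
width: 0.004
tcp [0.6334 0.0559 0.1072] jaw 1.66 t 40.875
```

View pics/w28.png

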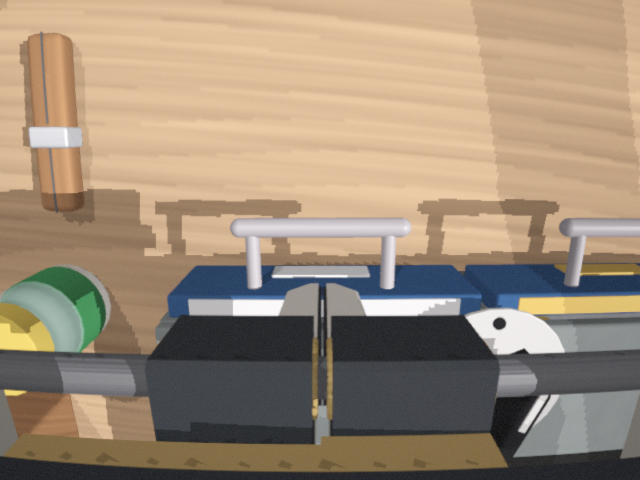

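```bash
python3 -m creep '{"dp":[[0,0,-2],[0,0,-2],[0,0,0]],"spin":[0,0,0]}'
python3 -m creep '{"dp":[[0,0,-1],[0,0,-0.5],[0,0,0]],"spin":[0,0,0]}'
```

```text
clock: 41.25
position: [0.6324, 0.0555, 0.0663]
tcp_rot: [0.675, 0.738, -0.0, -0.0]
wrist_force: [0.6, -0.1, 0.7]
width: 0.006
clock: 41.62
position: [0.6325, 0.0552, 0.0511]
tcp_rot: [0.675, 0.738, -0.0, -0.0]
wrist_force: [-0.1, -0.7, 0.3]
width: 0.003
```

```bash
python3 -m creep '{"dp":[[-0.8,-0.07,-0.2],[-1.5,-0.14,0],[-2.2,-0.2,0],[-2.2,-0.2,0],[-2.2,-0.2,0],[-2.2,-0.2,0],[-2.2,-0.2,0],[-2.2,-0.2,0]],"spin":[0,0,0,0,0,0,0,0]}'
python3 -m creep '{"dp":[[-0.8,-0.07,0],[0,0,0],[0,0,0]],"spin":[0,0,0]}'
python3 look.py w29
```

```text
clock: 42.62
position: [0.4768, 0.0409, 0.0496]
tcp_rot: [0.675, 0.738, 0.0, 0.001]
wrist_force: [2.4, 0.2, -1.7]
width: 0.006
clock: 43.0
position: [0.4701, 0.0406, 0.0492]
tcp_rot: [0.675, 0.738, 0.0, 0.0]
wrist_force: [0.3, -0.2, 0.4]
width: 0.004
tcp [0.4702 0.0406 0.0491] jaw 1.659 t 43.05
```

View pics/w29.png

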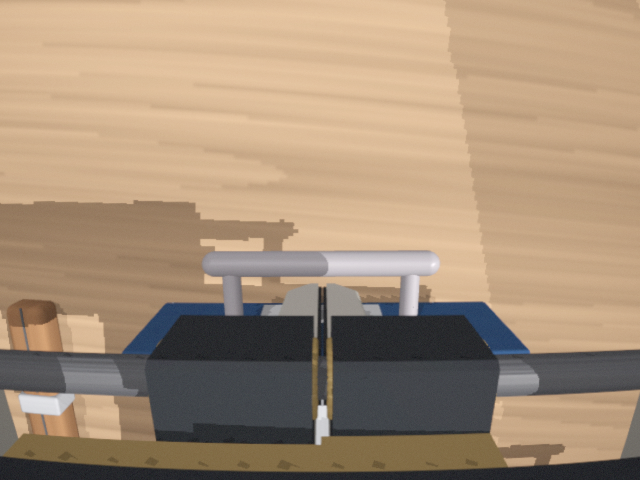

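```bash
python3 -m creep '{"dp":[[0.5,0.05,0],[0,0,4],[2,0,6],[3,0,2],[0,0,0],[0,0,0]],"spin":[0,0,0,0,0,0]}' -0.1
python3 look.py w30
```

```text
clock: 43.8
position: [0.5234, 0.0409, 0.1677]
tcp_rot: [0.675, 0.738, -0.001, -0.001]
wrist_force: [0.4, 0.3, -0.5]
width: 0.45
tcp [0.5229 0.0408 0.1675] jaw 1.659 t 43.85
```

View pics/w30.png

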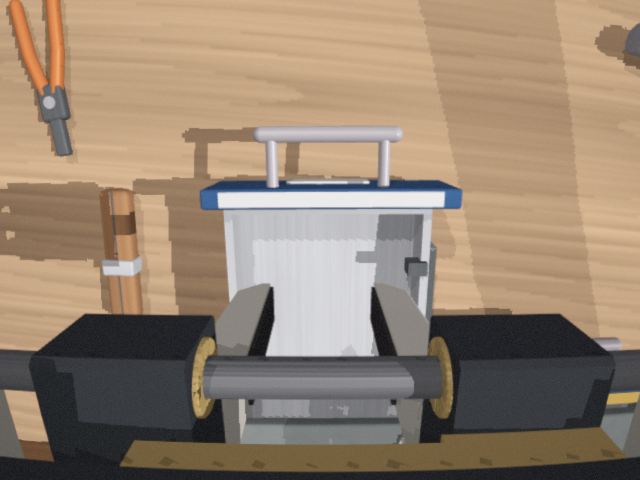

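```bash
python3 - <<'E'
from h import *
np.set_printoptions(precision=4,suppress=True)
m=optics.camera_model("wrist")
h=plane(m,[[253,134],[402,134]],.064);print(h,h.mean(0)); f=plane(m,[[238,213],[424,213]],.062); print(f,f.mean(0)+.099*np.array([.9959,.0908,0]))
E
python3 -m creep '{"dp":[[0.6,-5.9,0],[0.6,-5.9,0],[0.6,-5.9,0],[0.6,-5.9,0],[0.6,-5.9,0],[0.6,-3.5,-2],[0,0,-2],[0,0,0]],"spin":[-0.1,-0.09,0,0,0,0,0,0]}'
python3 -m creep '{"dp":[[0,0,0],[0,0,0]],"spin":[0,0]}'
python3 look.py w31 silver_link:.012 silver_bar:.014 silver_ingot:.016
```

```text
[[ 0.456  -0.0128  0.064 ]
 [ 0.4471  0.0874  0.064 ]] [0.4515 0.0373 0.064 ]
[[ 0.5115 -0.021   0.062 ]
 [ 0.4999  0.1107  0.062 ]] [0.6043 0.0538 0.062 ]
clock: 44.85
position: [0.5582, -0.2884, 0.1259]
tcp_rot: [0.742, 0.67, -0.001, -0.002]
wrist_force: [-0.1, 0.6, 0.6]
width: 0.45
clock: 45.1
position: [0.5606, -0.2885, 0.1291]
tcp_rot: [0.742, 0.671, 0.0, 0.0]
wrist_force: [0.1, -0.1, 0.1]
width: 0.451
tcp [ 0.5607 -0.2886  0.1292] jaw 1.47 t 45.15
silver_link 0.93 [316. 249.  40. 134.] [ 0.574  -0.2951] -0.097 104 31
silver_link 0.39 [435.  60.  64. 119.] [ 0.4425 -0.1892] 0.35 87 33
silver_bar 0.58 [210. 254.  38. 133.] [ 0.5724 -0.3743] -0.05 102 18
```

View pics/w31.png

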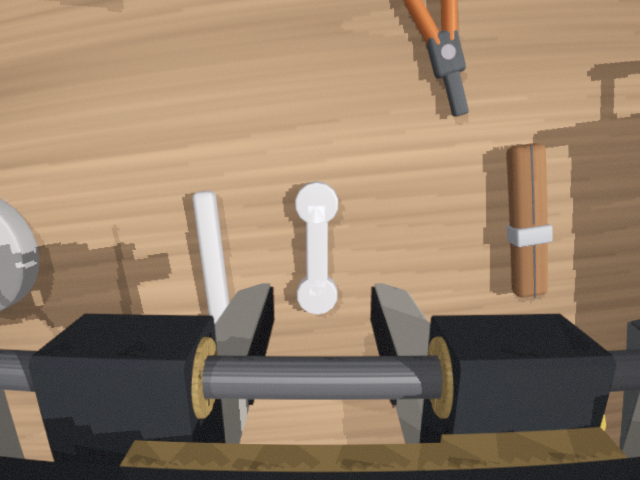

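```bash
python3 -m creep '{"dp":[[1.3,-0.6,-3],[0,0,-4],[0,0,-4],[0,0,-2],[0,0,-0.5],[0,0,0]],"spin":[0,0,0,0,0,0]}' -0.3
python3 -m creep '{"dp":[[0,0,-0.3],[0,0,0]],"spin":[0,0]}'
```

```text
clock: 46.05
position: [0.5738, -0.2954, -0.0058]
tcp_rot: [0.742, 0.67, 0.0, 0.0]
wrist_force: [-0.1, 0.2, -0.1]
width: 0.35
clock: 46.3
position: [0.5738, -0.2952, -0.0088]
tcp_rot: [0.742, 0.67, 0.0, 0.001]
wrist_force: [-0.8, -0.6, -0.2]
width: 0.352
```

```bash
python3 -m creep '{"dp":[[0,0,-0.3],[0,0,0]],"spin":[0,0]}'
python3 -m creep '{"dp":[[0,0,0],[0,0,0],[0,0,0],[0,0,0],[0,0,0],[0,0,0]],"spin":[0,0,0,0,0,0]}' -1 45
python3 -m creep '{"dp":[[0,0,1],[0,0,3],[0,0,5],[0,0,5],[0,0,0]],"spin":[0,0,0,0,0]}'
```

```text
clock: 46.55
position: [0.5733, -0.295, -0.0126]
tcp_rot: [0.742, 0.67, 0.0, -0.0]
wrist_force: [-0.1, -0.5, -0.7]
width: 0.349
clock: 47.3
position: [0.5733, -0.2949, -0.0125]
tcp_rot: [0.742, 0.67, 0.0, -0.0]
wrist_force: [-0.4, 1.3, 0.1]
width: 0.165
clock: 47.92
position: [0.5752, -0.2965, 0.1318]
tcp_rot: [0.742, 0.67, 0.001, 0.003]
wrist_force: [0.0, -0.1, -4.1]
width: 0.166
```

```bash
python3 -m creep '{"dp":[[0,5.4,0],[0,5.4,0],[0,5.4,0],[0,5.4,0],[0,5.4,0],[0,5.4,0],[0,5.3,0],[0,0,0]],"spin":[0.09,0.09,0.01,0,0,0,0,0]}'
python3 -m creep '{"dp":[[0,0,-3],[0,0,0],[0,0,0]],"spin":[0,0,0]}'
python3 look.py w32
```

```text
clock: 48.92
position: [0.5722, 0.0874, 0.1262]
tcp_rot: [0.672, 0.74, -0.0, -0.001]
wrist_force: [0.6, -1.3, -3.4]
width: 0.165
clock: 49.3
position: [0.5733, 0.0809, 0.0976]
tcp_rot: [0.676, 0.737, -0.0, -0.0]
wrist_force: [0.5, -1.3, -2.8]
width: 0.165
tcp [0.5736 0.0811 0.098 ] jaw 1.658 t 49.35
```

View pics/w32.png

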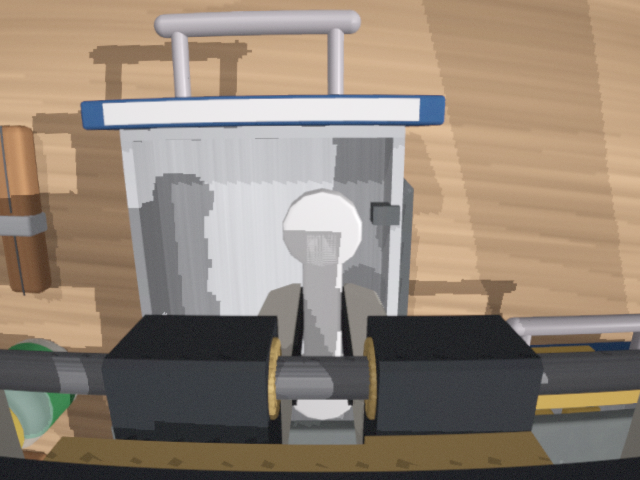

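```bash
python3 -m creep '{"dp":[[0.2,0,-3],[0,0,-2.5],[0,0,-1],[0,0,-0.5],[0,0,0],[0,0,0]],"spin":[0,0,0,0,0,0]}'
python3 -m creep '{"dp":[[0,0,-0.2],[0,0,0]],"spin":[0,0]}'
python3 -m creep '{"dp":[[0,0,0],[0,0,0],[0,0,0],[0,0,0]],"spin":[0,0,0,0]}' -0.45
python3 -m creep '{"dp":[[0,0,1],[0,0,4],[-1,0,5],[-1,0,3],[0,0,0]],"spin":[0,0,0,0,0]}' -0.1
python3 look.py w33
```

```text
clock: 50.1
position: [0.5758, 0.082, 0.0282]
tcp_rot: [0.675, 0.738, 0.001, 0.0]
wrist_force: [0.4, -0.8, -3.6]
width: 0.167
clock: 50.35
position: [0.5753, 0.082, 0.0256]
tcp_rot: [0.675, 0.738, 0.0, 0.0]
wrist_force: [-0.1, 0.4, -2.1]
width: 0.161
clock: 50.85
position: [0.5754, 0.0819, 0.0255]
tcp_rot: [0.675, 0.738, 0.0, 0.0]
wrist_force: [0.2, -0.1, 0.3]
width: 0.276
clock: 51.48
position: [0.556, 0.0821, 0.1583]
tcp_rot: [0.675, 0.738, 0.002, 0.001]
wrist_force: [0.4, 0.5, -0.8]
width: 0.451
tcp [0.5557 0.0822 0.1568] jaw 1.659 t 51.525
```

View pics/w33.png

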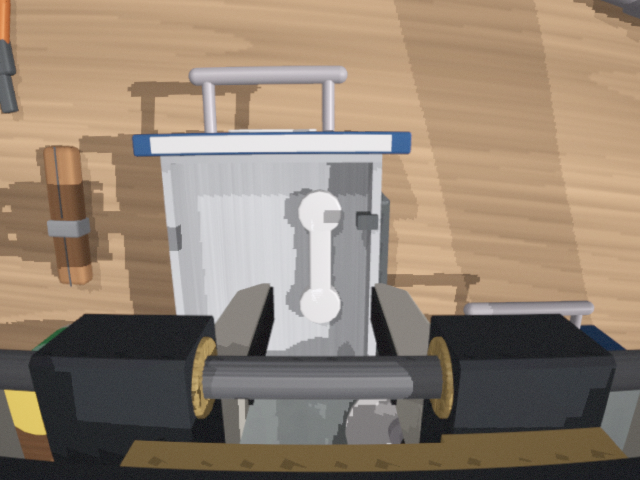

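```bash
python3 -m creep '{"dp":[[0,-5.9,0],[0,-5.9,0],[0,-5.9,0],[0,-5.9,0],[0,-5.9,0],[0,-5.9,0],[0,-5.9,-1],[0,-4,-1]],"spin":[-0.08,-0.07,0,0,0,0,0,0]}'
python3 -m creep '{"dp":[[0,0,-1],[0,0,0],[0,0,0]],"spin":[0,0,0]}'
python3 look.py w34 silver_bar:.014
```

```text
clock: 52.52
position: [0.5542, -0.3743, 0.1338]
tcp_rot: [0.729, 0.684, -0.001, -0.0]
wrist_force: [0.3, 0.5, 0.2]
width: 0.45
clock: 52.9
position: [0.5557, -0.3694, 0.1251]
tcp_rot: [0.728, 0.686, 0.0, -0.001]
wrist_force: [0.9, -0.7, -0.1]
width: 0.451
tcp [ 0.5559 -0.3696  0.1255] jaw 1.511 t 52.95
silver_bar 0.71 [274. 264.  35. 144.] [ 0.5803 -0.4076] -0.032 111 17
```

View pics/w34.png

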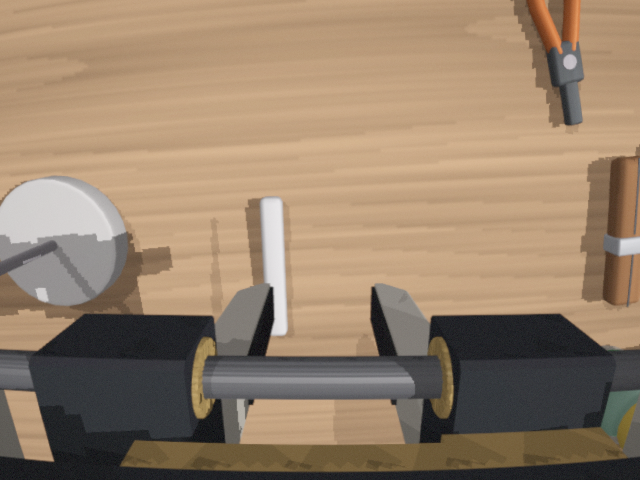

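```bash
python3 -m creep '{"dp":[[2.3,-3.8,0],[0,0,-2],[0,0,0],[0,0,0]],"spin":[0.02,0,0,0]}'
python3 look.py w35 silver_bar:.014
```

```text
clock: 53.5
position: [0.5782, -0.408, 0.1056]
tcp_rot: [0.721, 0.692, 0.0, -0.0]
wrist_force: [-0.3, -0.4, -1.4]
width: 0.451
tcp [ 0.5784 -0.4082  0.1059] jaw 1.53 t 53.55
silver_bar 0.96 [322. 239.  28. 156.] [ 0.5809 -0.4088] -0.058 109 17
```

View pics/w35.png

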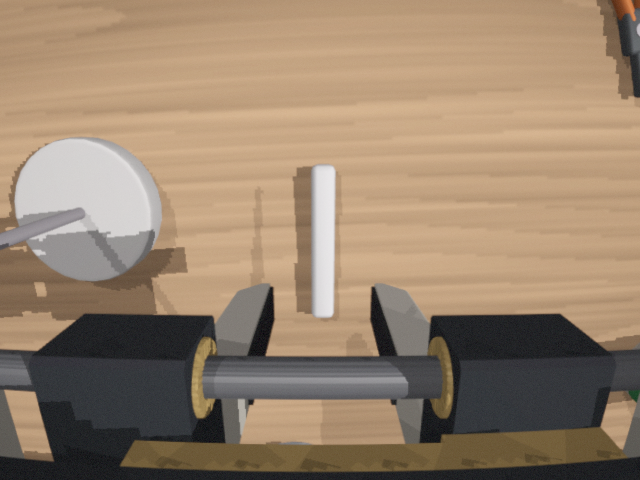

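```bash
python3 -m creep '{"dp":[[0.2,0,-3],[0,0,-4],[0,0,-3],[0,0,-1],[0,0,0],[0,0,0]],"spin":[0,0,0,0,0,0]}' -0.3
python3 -m creep '{"dp":[[0,0,-0.5],[0,0,-0.2],[0,0,0]],"spin":[0,0,0]}'
python3 -m creep '{"dp":[[0,0,0],[0,0,0],[0,0,0],[0,0,0],[0,0,0],[0,0,0]],"spin":[0,0,0,0,0,0]}' -1 45
python3 -m creep '{"dp":[[0,0,1],[0,0,3],[0,0,5],[0,0,5],[0,0,0]],"spin":[0,0,0,0,0]}'
```

```text
clock: 54.35
position: [0.581, -0.4096, -0.003]
tcp_rot: [0.722, 0.692, 0.0, 0.001]
wrist_force: [-0.1, -0.2, 0.2]
width: 0.351
clock: 54.72
position: [0.5803, -0.4091, -0.0115]
tcp_rot: [0.722, 0.692, 0.0, 0.0]
wrist_force: [-0.4, -0.1, -0.5]
width: 0.351
clock: 55.48
position: [0.5803, -0.4089, -0.0115]
tcp_rot: [0.722, 0.692, 0.0, -0.0]
wrist_force: [-0.5, 1.7, 1.7]
width: 0.168
clock: 56.1
position: [0.5821, -0.4112, 0.1335]
tcp_rot: [0.722, 0.692, 0.001, 0.004]
wrist_force: [0.5, 0.2, -3.3]
width: 0.168
```

```bash
python3 -m creep '{"dp":[[0,5.5,0],[0,5.5,0],[0,5.5,0],[0,5.5,0],[0,5.5,0],[0,5.5,0],[0,5.5,0],[0,4.6,0]],"spin":[0.07,0.06,0,0,0,0,0,0]}'
python3 -m creep '{"dp":[[0,0,-3],[0,0,0],[0,0,0]],"spin":[0,0,0]}'
python3 look.py w36
```

```text
clock: 57.1
position: [0.5796, 0.0241, 0.1278]
tcp_rot: [0.675, 0.738, -0.0, -0.0]
wrist_force: [0.9, -0.7, -1.4]
width: 0.167
clock: 57.48
position: [0.5802, 0.0208, 0.0987]
tcp_rot: [0.676, 0.737, -0.0, 0.0]
wrist_force: [0.7, -0.6, -2.1]
width: 0.165
tcp [0.5806 0.0208 0.099 ] jaw 1.657 t 57.525
```

View pics/w36.png

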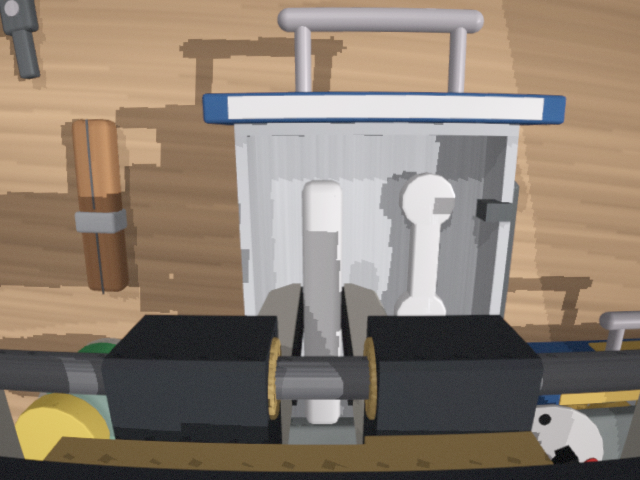

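```bash
python3 -m creep '{"dp":[[0.1,0.2,-3],[0,0,-2.5],[0,0,-1],[0,0,-0.5],[0,0,0],[0,0,0]],"spin":[0,0,0,0,0,0]}'
python3 -m creep '{"dp":[[0,0,-0.2],[0,0,0]],"spin":[0,0]}'
python3 -m creep '{"dp":[[0,0,0],[0,0,0],[0,0,0],[0,0,0]],"spin":[0,0,0,0]}' -0.45
python3 -m creep '{"dp":[[0,0,1],[0,0,4],[-3,1.3,5],[-3,1.3,3],[0,0,0]],"spin":[0,0,0,0,0]}' -1
python3 look.py w37
```

```text
clock: 58.28
position: [0.5818, 0.0239, 0.0292]
tcp_rot: [0.675, 0.738, 0.0, 0.0]
wrist_force: [0.2, -0.8, -1.6]
width: 0.167
clock: 58.52
position: [0.5813, 0.024, 0.0266]
tcp_rot: [0.675, 0.738, 0.0, 0.0]
wrist_force: [1.0, 0.3, -1.7]
width: 0.166
clock: 59.02
position: [0.5813, 0.0239, 0.0265]
tcp_rot: [0.675, 0.738, 0.0, 0.0]
wrist_force: [0.2, 0.2, -0.5]
width: 0.276
clock: 59.65
position: [0.5206, 0.051, 0.1591]
tcp_rot: [0.675, 0.738, 0.002, 0.001]
wrist_force: [0.2, 0.2, 0.6]
width: 0.005
tcp [0.5216 0.0505 0.158 ] jaw 1.66 t 59.7
```

View pics/w37.png

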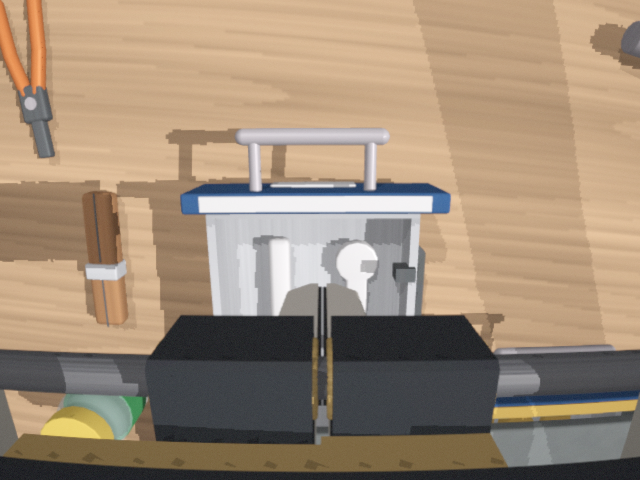

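```bash
python3 - <<'E'
from h import *
m=optics.camera_model("wrist");print(r.read_state()["position"])
h=plane(m,[[236,136],[389,135]],.064);print(h.mean(0), h.mean(0)+.0205*np.array([.9959,.0908,0]))
E
python3 -m creep '{"dp":[[-2.5,-0.5,0],[-2.4,-0.6,0],[0,0,-3],[0,0,-2.5],[0,0,0],[0,0,0]],"spin":[0,0,0,0,0,0]}'
python3 look.py w38
```

```text
[0.52155856 0.05050017 0.1579911 ]
[0.45245963 0.03721906 0.064     ] [0.47287558 0.03908046 0.064     ]
clock: 60.45
position: [0.4728, 0.0385, 0.1015]
tcp_rot: [0.676, 0.737, -0.0, 0.0]
wrist_force: [-0.9, -0.7, 0.0]
width: 0.003
tcp [0.473  0.0387 0.1019] jaw 1.658 t 60.5
```

View pics/w38.png

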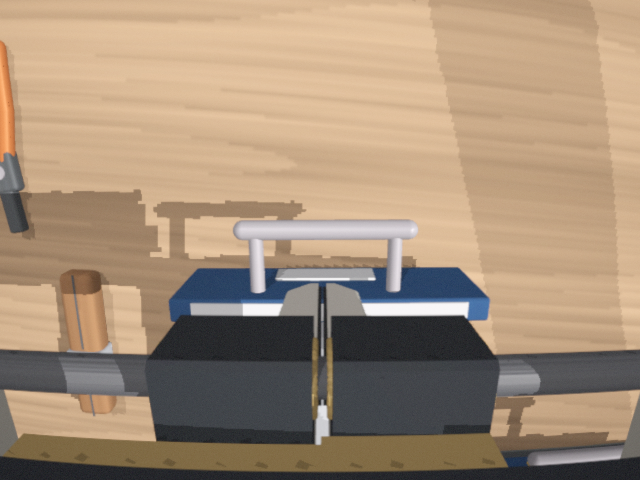

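```bash
python3 -m creep '{"dp":[[0,0,-2],[0,0,-2],[0,0,-1.1],[0,0,0]],"spin":[0,0,0,0]}'
python3 -m creep '{"dp":[[1,0.1,0],[2,0.18,0],[2.2,0.2,0],[2.2,0.2,0],[2.2,0.2,0],[2.2,0.2,0],[2.2,0.2,0],[1,0.09,0]],"spin":[0,0,0,0,0,0,0,0]}'
python3 -m creep '{"dp":[[0.5,0.05,0],[0.3,0.02,0],[0.2,0.02,0]],"spin":[0,0,0]}'
```

```text
clock: 61.0
position: [0.4723, 0.0389, 0.0504]
tcp_rot: [0.675, 0.738, -0.0, -0.0]
wrist_force: [1.5, 0.4, -0.2]
width: 0.003
clock: 62.0
position: [0.6242, 0.0529, 0.0512]
tcp_rot: [0.675, 0.738, 0.001, 0.001]
wrist_force: [-0.6, 0.4, 0.4]
width: 0.004
clock: 62.38
position: [0.6319, 0.0535, 0.0506]
tcp_rot: [0.675, 0.738, -0.0, -0.0]
wrist_force: [-0.9, 0.7, 1.6]
width: 0.001
```

```bash
python3 -m creep '{"dp":[[0.3,0.03,0],[0.2,0.02,0],[0,0,0]],"spin":[0,0,0]}'
python3 -m creep '{"dp":[[0.3,0.03,0],[0,0,0]],"spin":[0,0]}'
```

```text
clock: 62.75
position: [0.6377, 0.054, 0.0505]
tcp_rot: [0.675, 0.738, 0.0, 0.0]
wrist_force: [-0.4, 0.5, -0.7]
width: 0.005
clock: 63.0
position: [0.6389, 0.0541, 0.0503]
tcp_rot: [0.675, 0.738, -0.001, -0.001]
wrist_force: [-5.0, -0.5, 4.4]
width: 0.008
```

```bash
python3 -m creep '{"dp":[[0.2,0.02,0],[0.1,0,0]],"spin":[0,0]}'
python3 -m creep '{"dp":[[-1,-0.09,0],[0,0,4],[0,0,6],[-3,5,4],[-3,2.5,0],[-1,0,0],[0,0,0],[0,0,0]],"spin":[0,0,0,0,0,0,0,0]}' 0
python3 look.py w39 key_grip:.132
python3 - <<'E'
from h import *
for n in("top","scene"):
    im=optics.capture(n);cv2.imwrite(f"pics/{n}40.png",im[:,:,::-1])
t=cv2.imread("pics/top40.png");s=cv2.imread("pics/scene40.png")
cv2.imwrite("pics/c40.png",np.hstack([cv2.resize(t[50:200,190:390],(533,400)),cv2.resize(s[180:380,290:424],(267,400))]))
E
```

```text
clock: 63.25
position: [0.6389, 0.0541, 0.0502]
tcp_rot: [0.675, 0.738, -0.003, -0.003]
wrist_force: [-15.6, -1.0, 13.1]
width: 0.004
clock: 64.25
position: [0.5678, 0.1217, 0.1857]
tcp_rot: [0.676, 0.737, 0.0, 0.0]
wrist_force: [0.2, 0.4, -0.9]
width: 0.499
tcp [0.5678 0.1217 0.1856] jaw 1.657 t 64.3
key_grip 0.75 [354. 419.  39.  43.] [0.6828 0.1495] -0.266 41 19
```

View pics/w39.png

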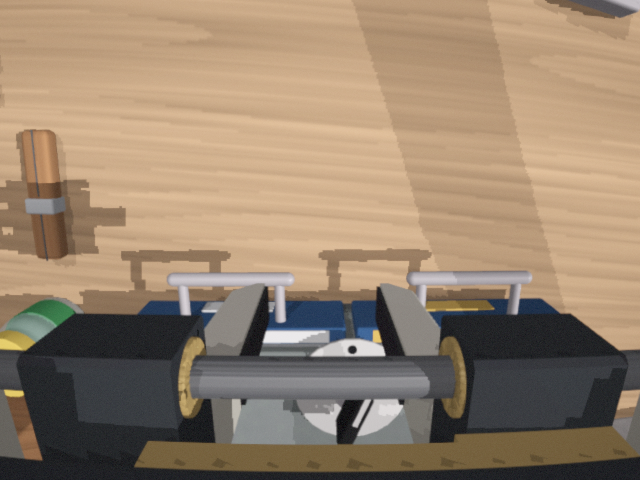

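View pics/c40.png

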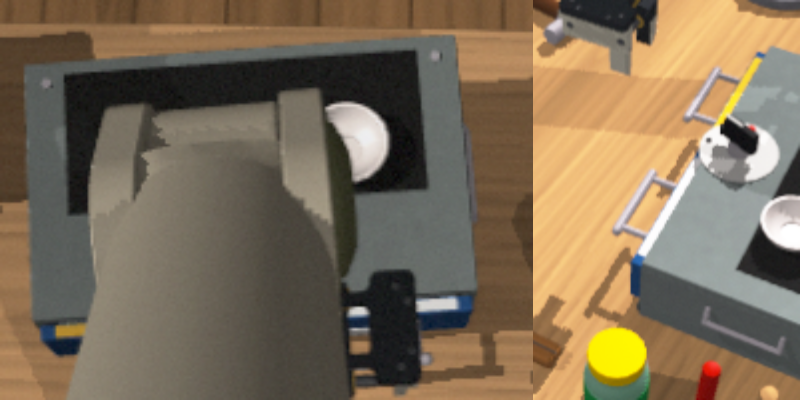

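```bash
python3 -m creep '{"dp":[[4,1.5,4],[5,1.5,3],[4,0.5,0],[2,0,0],[0,0,0],[0,0,0]],"spin":[0,0,0,0,0,0]}' 0
python3 look.py w41 key_grip:.132 lock_mark:.091
python3 - <<'E'
from h import *
m=optics.camera_model("wrist")
for q,z in(("key_grip",.132),("key_nose",.118),("lock_mark",.091)):
    for d in tip_of("wrist",q)[:1]: print(q,d, plane(m,[d["position"]],z).round(4))
E
```

```text
clock: 65.2
position: [0.7161, 0.1574, 0.2554]
tcp_rot: [0.675, 0.737, -0.0, -0.0]
wrist_force: [-0.1, 0.3, -0.4]
width: 0.499
tcp [0.7159 0.1576 0.2557] jaw 1.659 t 65.25
key_grip 0.71 [321. 183.  32.  61.] [0.6812 0.1534] -0.261 49 12
lock_mark 0.88 [320. 216. 436. 282.] [0.7243 0.1572] -1.48 368 247
lock_mark 0.45 [428. 112. 209.  69.] [0.6188 0.2367] -1.472 169 53
key_grip {'position': [319.9, 185.4], 'p': 0.68} [[0.6827 0.1524 0.132 ]]
key_nose {'position': [334.8, 151.9], 'p': 0.9} [[0.658  0.1616 0.118 ]]
lock_mark {'position': [362.1, 178.9], 'p': 0.93} [[0.6792 0.1875 0.091 ]]
```

View pics/w41.png

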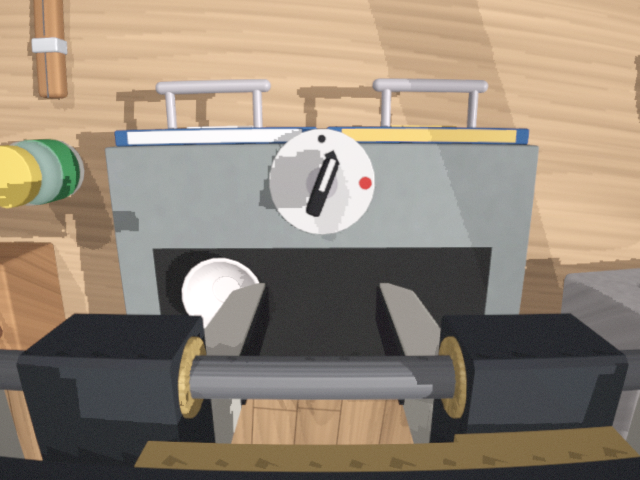

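Run:
```python
from h import *
np.set_printoptions(precision=4,suppress=True)
m=optics.camera_model("wrist")
d=cut_out("wrist","key_grip")[0]; im=cv2.imread("pics/w41.png")
cv2.imwrite("pics/k1.png",cv2.resize(im[120:240,260:390],None,fx=5,fy=5,interpolation=cv2.INTER_CUBIC))
dk=(im.max(2)<70); reg=np.zeros((480,640),bool); reg[145:225,300:345]=dk[145:225,300:345]
for R in(d["region"],reg):
    ys,xs=np.nonzero(R);P=plane(m,np.c_[xs,ys],.132)[:,:2];c=P.mean(0);w,V=np.linalg.eigh(np.cov((P-c).T));v=V[:,1];print(c,np.arctan2(v[1],v[0]),np.sqrt(w)*1000,R.sum())
p=plane(m,[[322,139],[365,183]],.091); print(p)
b,rd=p[:,:2]; 
print("axis",b+.036*np.array([.9959,.0908]),rd-.036*np.array([-.0908,.9959]))
```

```text
[0.6826 0.1538] 2.8837319637681853 [ 3.2419 13.4733] 965
[0.6856 0.153 ] 2.9042333233433073 [ 3.4109 13.7006] 626
[[0.65   0.1512 0.091 ]
 [0.6828 0.1904 0.091 ]]
axis [0.6859 0.1545] [0.6861 0.1546]
```

View pics/k1.png

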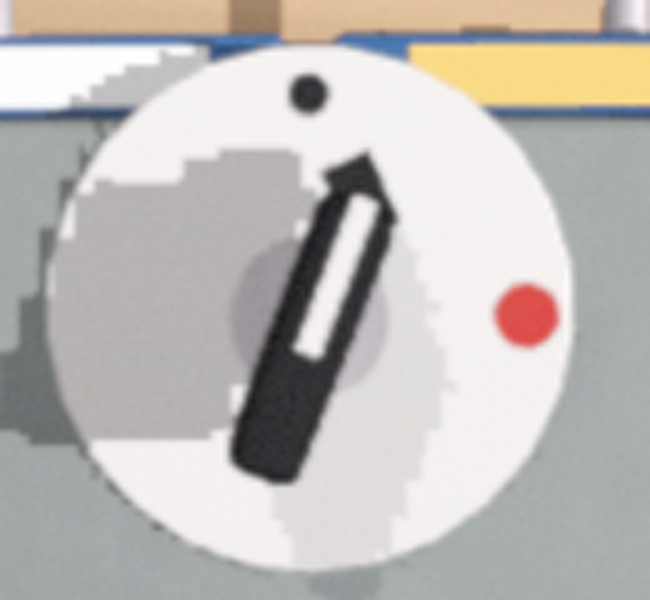

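```bash
python3 -m creep '{"dp":[[-3,-0.3,0],[0,0,-3],[0,0,-3],[0,0,-3],[0,0,-1],[0,0,0],[0,0,0]],"spin":[-0.17,-0.17,0,0,0,0,0]}' -0.35
python3 look.py w42
python3 - <<'E'
from h import *
m=optics.camera_model("wrist");s=r.read_state();p=s["position"];print(p,s["joint_positions"])
print(proj(m,[[p[0],p[1],.132],[.6855,.154,.132]]))
E
```

```text
clock: 66.42
position: [0.6876, 0.1548, 0.1571]
tcp_rot: [0.79, 0.613, 0.001, 0.0]
wrist_force: [-0.5, 0.1, -0.1]
width: 0.328
tcp [0.6875 0.1549 0.1572] jaw 1.319 t 66.475
[0.68754757 0.15485629 0.15716848] [-0.52588428  0.6446794   0.3644874   1.70868109 -0.29192999  0.84001923
  1.28649241]
[[323.90653045 271.52463261]
 [321.37716151 268.35748175]]
```

View pics/w42.png

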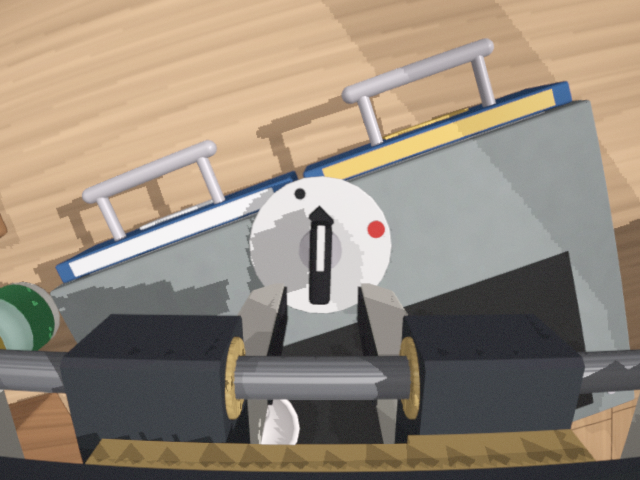

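Run:
```python
from h import *
m=optics.camera_model("wrist")
print(plane(m,[[320,244.7]],.091),plane(m,[[320.5,260.5]],.132)); 
p=plane(m,[[300,194],[376,229.5]],.091)[:,:2]; print(p[0]+.036*np.array([.9959,.0908]),p[1]-.036*np.array([-.0908,.9959]))
```

```text
[[0.6836199  0.15360927 0.091     ]] [[0.68116818 0.15464023 0.132     ]]
[0.6857077  0.15312984] [0.68610035 0.15372096]
```

```bash
python3 -m creep '{"dp":[[-0.3,-0.1,-1],[0,0,-2],[0,0,-1.5],[0,0,0],[0,0,0]],"spin":[0,0,0,0,0]}'
python3 -m creep '{"dp":[[0,0,-1],[0,0,-0.7],[0,0,0]],"spin":[0,0,0]}'
python3 -m creep '{"dp":[[0,0,0],[0,0,0],[0,0,0],[0,0,0],[0,0,0]],"spin":[0,0,0,0,0]}' -1 15
python3 look.py w43
```

```text
clock: 67.1
position: [0.684, 0.1537, 0.1107]
tcp_rot: [0.79, 0.613, -0.0, 0.0]
wrist_force: [0.2, 0.1, 0.3]
width: 0.321
clock: 67.47
position: [0.6833, 0.1538, 0.093]
tcp_rot: [0.79, 0.613, -0.001, -0.0]
wrist_force: [0.5, 0.2, 0.1]
width: 0.323
clock: 68.1
position: [0.6841, 0.1545, 0.0941]
tcp_rot: [0.79, 0.613, 0.001, -0.0]
wrist_force: [1.2, 2.6, 1.7]
width: 0.126
tcp [0.6842 0.1545 0.0941] jaw 1.319 t 68.15
```

View pics/w43.png

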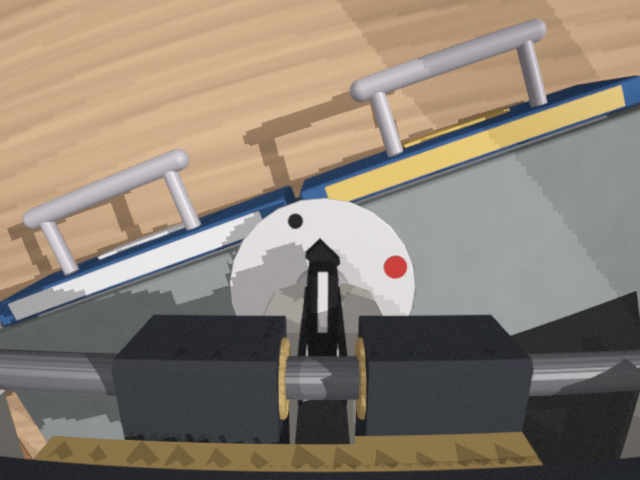

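```bash
python3 -m creep '{"dp":[[0,0,0],[0,0,0],[0,0,0],[0,0,0]],"spin":[-0.15,-0.15,-0.15,-0.15]}' -1 25
python3 -m creep '{"dp":[[0,0,0],[0,0,0],[0,0,0],[0,0,0],[0,0,0],[0,0,0]],"spin":[-0.15,-0.15,-0.15,-0.15,-0.03,0]}'
python3 look.py w44
```

```text
clock: 68.65
position: [0.6844, 0.1549, 0.0941]
tcp_rot: [0.937, 0.35, 0.001, -0.0]
wrist_force: [2.6, 4.1, -1.1]
width: 0.124
clock: 69.4
position: [0.685, 0.1552, 0.0941]
tcp_rot: [0.999, 0.045, 0.001, -0.0]
wrist_force: [4.0, 4.0, -0.0]
width: 0.127
tcp [0.685  0.1552 0.0941] jaw 0.09 t 69.45
```

View pics/w44.png

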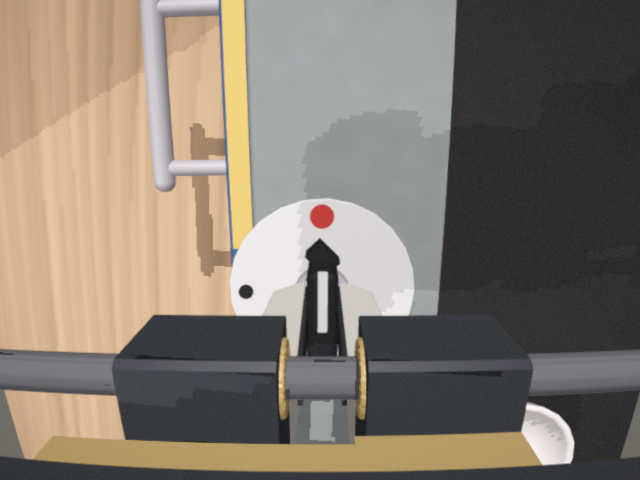

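The nose (320,240) points at the red dot (322,216). Releasing and backing off straight up.

```bash
python3 -m creep '{"dp":[[0,0,0],[0,0,0],[0,0,0],[0,0,0]],"spin":[0,0,0,0]}' -0.4
python3 -m creep '{"dp":[[0,0,3],[0,0,5],[0,0,5],[0,-4,2],[-1,-4,0],[0,0,0],[0,0,0]],"spin":[0,0,0,0,0,0,0]}'
python3 look.py w45 key_grip:.132
python3 - <<'E'
from h import *
np.set_printoptions(precision=4,suppress=True)
m=optics.camera_model("wrist")
for q,z in(("key_grip",.132),("key_nose",.118),("lock_mark",.091)):
    for d in tip_of("wrist",q)[:1]: print(q,d, plane(m,[d["position"]],z).round(4))
for n in("top","scene"):
    im=optics.capture(n);cv2.imwrite(f"pics/{n}46.png",im[:,:,::-1])
E
```

```text
clock: 69.95
position: [0.6837, 0.1535, 0.0938]
tcp_rot: [0.999, 0.044, -0.0, 0.0]
wrist_force: [0.4, 0.1, 1.0]
width: 0.3
clock: 70.82
position: [0.6738, 0.0743, 0.2437]
tcp_rot: [0.999, 0.045, -0.0, -0.0]
wrist_force: [0.7, 0.5, -0.4]
width: 0.303
tcp [0.6738 0.075  0.2434] jaw 0.09 t 70.875
key_grip 0.67 [344. 120.  21.  75.] [0.684  0.1551] -1.491 47 13
key_grip {'position': [344.8, 122.6], 'p': 0.91} [[0.6822 0.1537 0.132 ]]
key_nose {'position': [348.3, 79.8], 'p': 0.9} [[0.6823 0.1838 0.118 ]]
lock_mark {'position': [345.4, 120.1], 'p': 0.72} [[0.6845 0.1569 0.091 ]]
```

View pics/w45.png

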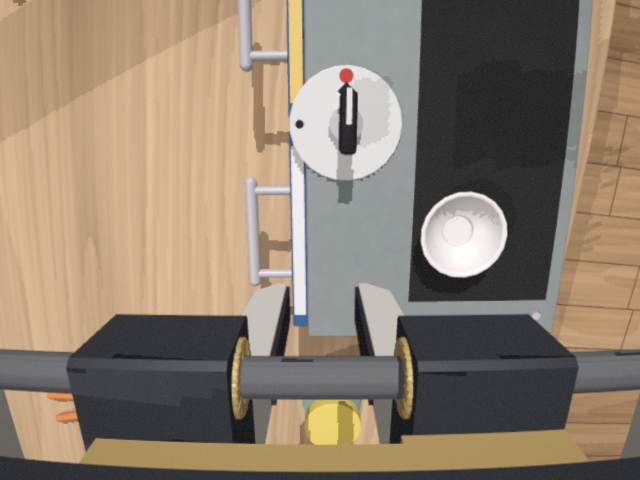

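View pics/scene46.png

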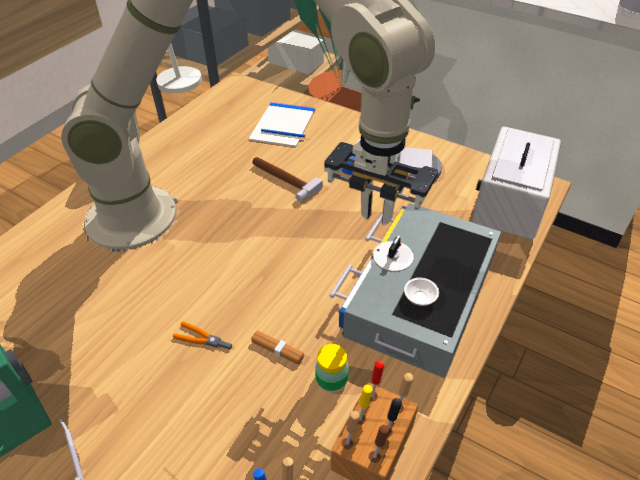

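The bench is clear, the bystanders haven't moved and both drawers are flush. The bow lies at 1.65 rad against a target of 1.66, and the arm is clear of everything.

```bash
python3 -c "
from station import r; s=r.read_state(); print(s['clock'],s['wrist_force']); print(r.close_job())"
```

```text
71.175 [-0.4288304   0.03150525 -0.03724047]
the job is handed in; nothing more can be done
None
```

I finished the job and handed it in at 71 s of the 210 s allowed; the hand-in gives no verdict. I laid the brass ingot, bar and link in the brass drawer and pushed it home. I then pulled the silver drawer out about 160 mm, laid the silver link and bar in it, and pushed that home too. Last, I turned the key to the red dot. No silver ingot showed in any picture, so I took it as absent.

**Final checks**
- **Drawers:** both pushes ended against a hard stop (about 17 N and 16 N), and both fronts looked flush in the last pictures.
- **Key:** the bow measured 1.65 rad in world axes against 1.66 for facing the red dot, well inside the 0.15 rad allowed.
- **Bench:** no metal was left on it, and the bystanders looked to be where they were at the start. The gripper was open, clear of everything and felt no force.

**What went wrong or disagreed**
- **Fingertip height:** the tips stood about 12 mm above the reported tool position, not 22 mm beyond it as the text says. My first grasps of the brass link closed on air until I found this.
- **Joint 6 limit:** the brass link lay close enough to the base that this joint came down to 0.118 rad, against its limit of 0.11. I gripped the link off-centre because of it.
- **Silver bar knocked:** it had been shifted about 35 mm before I reached it, so I measured it again before gripping.
- **Lock mark:** in the final picture the network put the red dot's position on the key itself. I relied on the picture and the bow angle for that check.

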